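Book out and scrap the rejected dial caps

TASK

Book the rejected dial caps in the metal tray out as scrap. With the yellow hand scanner, read the label on every cap that is there, in the order blue, white, orange, green, red, black, holding the scanner still for a full second with its window about ten centimetres straight above the label and square to its bars; lay the scanner back in the middle of its mat and then press the green button of the terminal all the way in. Then carry the tray by its bar to the red scrap bin, tip all the caps into it, and set the empty tray back upright, centred and square in its yellow outline, leaving everything else on the bench where it is.

Things in the scene. Friction and masses are not known exactly. Their poses are not given: they have to be found in the camera images.
- scanner: Hand scanner, 180 g. Origin: under the middle of its grip; x forward to the head, z up. Yellow grip: box 36 wide (y), 40 high, x = -80 to 45 mm; pinch it across the 36 mm from above at x = 0. Black head: 60 wide, 34 high, x = 45 to 105 mm. Its window, under the head, looks down (-z) and reads a label straight below; scanner x must run along the label's bars (cap x, either way round).
- scanner_window (a point): Centre of the scanner's window, 75 mm ahead (x) of the scanner's origin, level with its underside; axes as the scanner's. It reads from 40 to 150 mm above the label, best at 100 mm.
- scanner_mat: Fixed blue bench mat with two thin yellow lines, 240 x 160 x 4 mm; origin: centre of its underside. The scanner's origin starts near its middle and goes back there (it may point any way).
- tray: Loose aluminium tray, 350 g. Origin: underside centre. Floor 200 (x) x 150 (y) x 3 mm; end walls 45 mm high at x = +-100 mm; along each long side (y = +-75 mm) a lip flared 25 degrees from the floor, out to y = +-95 mm and 11 mm high. Tipped about its x axis to either side by some 70 degrees, the caps slide out over the lip. A carry bar is fixed over its middle along x, on end posts.
- tray_bar (a point): Middle of the tray's black carry bar, 115 mm above the tray's origin; the bar is 18 wide (y), 22 high, 200 mm long (x), spanning 104 to 126 mm above the underside; grip it across the 18 mm from above, near its middle, firmly (80 N or more).
- tray_spot: Yellow tape outline on the table for the tray, inner clear space 226 x 226 mm; origin: its centre on the table; the tray's x goes along its x (either way round).
- scrap_bin: Fixed open red bin, 270 x 270 x 100 mm high, walls 6 mm; origin: underside centre; stands left or right of the tray. Fixed dressing at the back of the table (x beyond 0.76): a flat iron, an electric screwdriver, two stock bins, all under 110 mm high; to the sides (y beyond +-0.58) a grey supply box and a carton, 120 mm high.
- enter_button (a joint): Green spring button on top of the fixed grey booking terminal (a box 100 x 90 x 40 mm high; the button stands 22 mm from the middle of its top, a dark screen on the other side of it): 0 out, 0.008 m fully in (about 5 N); it counts as pressed beyond 0.005.
- enter_button_top (a point): Centre of the top of the green button (28 mm across, top about 60 mm above the table when out); it is pressed straight down.
- cap_blue: Rejected dial cap of blue plastic, 40 g, a chunky block 36 (x) x 50 (y) x 26 mm high with a white bar-code label on top; lies in the tray label up, or is absent. Origin: underside centre; the label's centre is 26 mm above it. The bars run along x.
- cap_white: Rejected dial cap of white plastic, 40 g, a chunky block 36 (x) x 50 (y) x 26 mm high with a white bar-code label on top; lies in the tray label up, or is absent. Origin: underside centre; the label's centre is 26 mm above it. The bars run along x.
- cap_orange: Rejected dial cap of orange plastic, 40 g, a chunky block 36 (x) x 50 (y) x 26 mm high with a white bar-code label on top; lies in the tray label up, or is absent. Origin: underside centre; the label's centre is 26 mm above it. The bars run along x.
- cap_green: Rejected dial cap of green plastic, 40 g, a chunky block 36 (x) x 50 (y) x 26 mm high with a white bar-code label on top; lies in the tray label up, or is absent. Origin: underside centre; the label's centre is 26 mm above it. The bars run along x.
- cap_red: Rejected dial cap of red plastic, 40 g, a chunky block 36 (x) x 50 (y) x 26 mm high with a white bar-code label on top; lies in the tray label up, or is absent. Origin: underside centre; the label's centre is 26 mm above it. The bars run along x.
- cap_black: Rejected dial cap of black plastic, 40 g, a chunky block 36 (x) x 50 (y) x 26 mm high with a white bar-code label on top; lies in the tray label up, or is absent. Origin: underside centre; the label's centre is 26 mm above it. The bars run along x.
- tape_roll: Bystander: white roll of label tape, 80 mm across, 45 mm high; origin: underside centre.
- marker: Bystander: blue marker pen, 125 mm long, 18 mm thick, lying between the robot and the tray; origin: under its middle.
- screw_jar: Bystander: clear jar with white lid behind the tray, 60 mm across, 80 mm high.
Not all that is in view belongs to the job. There is more than one size of the scanner; the job needs the larger.

How it is judged (in metres and radians):
On the way, in this order (a step that is already met when the one before it is completed fails the run):
1. blue cap, if there, is scanned: label 40-150 mm below the window, within 15 mm of its axis in x and y, scanner x along cap x to 0.35 rad, kept so for 0.9 s (x of cap_blue in the frame of scanner_window between -0.015 and 0.015 m and y of cap_blue in the frame of scanner_window between -0.015 and 0.015 m and z of cap_blue in the frame of scanner_window between -0.176 and -0.066 m and angle between the x axis of scanner and the x axis of cap_blue, either way round below 0.35 rad), for 0.9 s.
2. white cap, if there, is scanned: label 40-150 mm below the window, within 15 mm of its axis in x and y, scanner x along cap x to 0.35 rad, kept so for 0.9 s (x of cap_white in the frame of scanner_window between -0.015 and 0.015 m and y of cap_white in the frame of scanner_window between -0.015 and 0.015 m and z of cap_white in the frame of scanner_window between -0.176 and -0.066 m and angle between the x axis of scanner and the x axis of cap_white, either way round below 0.35 rad), for 0.9 s.
3. orange cap, if there, is scanned: label 40-150 mm below the window, within 15 mm of its axis in x and y, scanner x along cap x to 0.35 rad, kept so for 0.9 s (x of cap_orange in the frame of scanner_window between -0.015 and 0.015 m and y of cap_orange in the frame of scanner_window between -0.015 and 0.015 m and z of cap_orange in the frame of scanner_window between -0.176 and -0.066 m and angle between the x axis of scanner and the x axis of cap_orange, either way round below 0.35 rad), for 0.9 s.
4. green cap, if there, is scanned: label 40-150 mm below the window, within 15 mm of its axis in x and y, scanner x along cap x to 0.35 rad, kept so for 0.9 s (x of cap_green in the frame of scanner_window between -0.015 and 0.015 m and y of cap_green in the frame of scanner_window between -0.015 and 0.015 m and z of cap_green in the frame of scanner_window between -0.176 and -0.066 m and angle between the x axis of scanner and the x axis of cap_green, either way round below 0.35 rad), for 0.9 s.
5. red cap, if there, is scanned: label 40-150 mm below the window, within 15 mm of its axis in x and y, scanner x along cap x to 0.35 rad, kept so for 0.9 s (x of cap_red in the frame of scanner_window between -0.015 and 0.015 m and y of cap_red in the frame of scanner_window between -0.015 and 0.015 m and z of cap_red in the frame of scanner_window between -0.176 and -0.066 m and angle between the x axis of scanner and the x axis of cap_red, either way round below 0.35 rad), for 0.9 s.
6. black cap, if there, is scanned: label 40-150 mm below the window, within 15 mm of its axis in x and y, scanner x along cap x to 0.35 rad, kept so for 0.9 s (x of cap_black in the frame of scanner_window between -0.015 and 0.015 m and y of cap_black in the frame of scanner_window between -0.015 and 0.015 m and z of cap_black in the frame of scanner_window between -0.176 and -0.066 m and angle between the x axis of scanner and the x axis of cap_black, either way round below 0.35 rad), for 0.9 s.
7. the scanner lies on its mat again, released, its origin within 60 mm of the middle (horizontal distance between scanner and scanner_mat below 0.06 m and height (world z) of scanner below 0.012 m and angle between scanner's own z axis and vertical below 0.15 rad and contact force between the fingers and scanner below 0.2 N), for 0.3 s.
8. the green button is pressed in (beyond 5 mm) (value of joint enter_button above 0.005 m), for 0.05 s.
9. the tray is held over the scrap bin by its bar and begins to tip (0.35 rad) (angle between tray's own z axis and vertical above 0.35 rad and horizontal distance between tray_bar and scrap_bin below 0.22 m and height (world z) of tray_bar above 0.13 m and contact force between the fingers and tray above 1 N), for 0.02 s.
10. all caps are in the scrap bin (x of cap_blue in the frame of scrap_bin between -0.13 and 0.13 m and y of cap_blue in the frame of scrap_bin between -0.13 and 0.13 m and z of cap_blue in the frame of scrap_bin between -0.01 and 0.1 m and x of cap_white in the frame of scrap_bin between -0.13 and 0.13 m and y of cap_white in the frame of scrap_bin between -0.13 and 0.13 m and z of cap_white in the frame of scrap_bin between -0.01 and 0.1 m and x of cap_orange in the frame of scrap_bin between -0.13 and 0.13 m and y of cap_orange in the frame of scrap_bin between -0.13 and 0.13 m and z of cap_orange in the frame of scrap_bin between -0.01 and 0.1 m and x of cap_green in the frame of scrap_bin between -0.13 and 0.13 m and y of cap_green in the frame of scrap_bin between -0.13 and 0.13 m and z of cap_green in the frame of scrap_bin between -0.01 and 0.1 m and x of cap_red in the frame of scrap_bin between -0.13 and 0.13 m and y of cap_red in the frame of scrap_bin between -0.13 and 0.13 m and z of cap_red in the frame of scrap_bin between -0.01 and 0.1 m and x of cap_black in the frame of scrap_bin between -0.13 and 0.13 m and y of cap_black in the frame of scrap_bin between -0.13 and 0.13 m and z of cap_black in the frame of scrap_bin between -0.01 and 0.1 m), for 0.3 s.
At the end, for the whole second after the job is handed in: All caps lie inside the scrap bin; the scanner lies level on its mat, released, origin within 60 mm of the mat's middle; the tray stands upright in its outline, centre within 50 mm and square within 0.3 rad, released and at rest (all of step 7 and all of step 10 and horizontal distance between tray and tray_spot below 0.05 m and angle between the x axis of tray and the x axis of tray_spot, either way round below 0.3 rad and height (world z) of tray below 0.01 m and angle between tray's own z axis and vertical below 0.1 rad and linear speed of tray below 0.02 m/s); the robot touches nothing.
It fails at once if the roll of label tape is pushed more than 40 mm from its place (distance of tape_roll from where it was at the start of the episode above 0.04 m).
It fails at once if the marker pen is pushed more than 40 mm from its place (distance of marker from where it was at the start of the episode above 0.04 m).
It fails at once if the screw jar is pushed more than 40 mm from its place (distance of screw_jar from where it was at the start of the episode above 0.04 m).
Of cap_blue, cap_white, cap_orange, cap_green, cap_red, cap_black only 4 to 6 are there at a start; the rules pass over those that are not, and their reading is None.
At some moment in a run one of scanner, tray may be knocked a few centimetres aside while the robot is not near it.
It also fails if it takes over 208 s, if anything falls off the work surface, if the arm or the gripper's body presses on something with over 40 N, if the wrist force passes 120 N, or if a joint passes its speed limit or range.

ROBOT

A 6-joint arm with a two-finger parallel gripper is mounted at the origin on the work surface. World frame = base frame: x ahead of the robot, y to its left, z up, the work surface at z = 0. Lengths are in mm, angles in rad, forces in N, time in s.
With the tool pointing down it reaches from about 350 to 775 mm from the base axis. Payload 7.3 kg.
Tool frame: the origin (TCP) lies at the very end of the fingers, on their centre line; the grasp point (between the pads) lies 19 mm behind it; z points along the fingers, y is the line along which they close (so a half turn about z gives the same grasp; the last joint's range is limited). The gripper opens to 92 mm and grips with 3 to 60 N. Pads are 19 mm wide; open, the fingers measure 130 mm over their backs; the gripper's body (75 mm by 190 mm) begins 47 mm behind the grasp point.
Start: joints at [-1.26, 0.342, 1.524, -0, 1.275, -0.146], TCP at [231.59, -471.18, 226.741] pointing down, gripper open.
Joint ranges: [-2.53, 2.53], [-0.77, 2.02], [0.04, 2.7], [-1, 4.14], [0.28, 2.66], [-3.11, 3.11]. Speed limits (rad/s): [2.57, 2.57, 3.14, 3.14, 3.14, 3.14].

INTERFACE

Orientations are given as [roll, pitch, yaw] about the fixed x, y, z axes, in that order (R = Rz(yaw) Ry(pitch) Rx(roll)).
In Python, from plant import get_obs, optics, ticket, finder gives the robot as it stands.
- The arm moves only by the tool send_rows, never from a script. Its arguments are lists of equal length, an entry for each row: "offset": the shift along the tool's x, y, z scaled (see below), a list of three; "delta_rot": the turn, a rotation vector about the tool's x, y, z scaled (see below), a list of three. In form: {"offset": [[dx, dy, dz], ...], "delta_rot": [[rx, ry, rz], ...]}. A call has 1 to 8 rows; each row is the pose to reach, as a shift and turn from the pose commanded when the call began, along the tool's axes at that moment, turning the shorter way round; what a row does not reach only later rows make up. The controller multiplies each number of a shift by 120 mm and each number of a turn by 360 degrees. A row lasts 1/8 s, in which the tool goes at most 62.5 mm and 10.7 degrees, less where a joint would pass 70% of its speed; a pose out of reach is approached as far as the arm can. A call with a number of a shift or a turn outside -1 to 1 is refused whole. A call with a gripper value outside its range is refused whole. "grip" is the opening, from 0 (shut) to 1 (fully open), set as the call begins (left out, the last holds). The fingers move at their own pace and stop on an object; the grip force is fixed at half the most. Time passes only in rows, so rows that repeat a pose let the fingers close. It gives the time, the measured TCP pose, the force, the opening and the grip force at its end, in the units of the state.
- get_obs(): the state, without advancing time (a new reading comes with each control period).
- optics.capture(name): name is "scene" or "top" or "wrist"; returns the picture (480x640x3 uint8, red, green, blue); there is no depth.
- optics.get_calibration(name): a dict with "fx", "fy", "cx", "cy" (pixels), "k1" (the pictures are not rectified: a ray, as slopes to the right and down, at radius r is drawn at 1 + k1 r^2 times it, then the intrinsics apply), "world_from_camera" (4x4, takes a point from camera to world coordinates). Camera axes: x right, y down, z forward; pixel columns grow to the right and rows downward; lengths in mm; the calibration is good to about 2 mm. A picture is of the moment at which its call begins: read the wrist's pose just before it. get_calibration takes no time and is no camera call; for the wrist camera it gives the pose at the moment of the call.
- ticket.close_job(): hands the job in; it is judged then, once.
Trained networks look in the newest picture that a camera, given by its name, has taken for a name from the list of things; names that differ only in an ending like _2 or _b are one class to them, and where a whole thing is asked for, a point or a joint stands for the part that bears it (a point fixed in the world has none). Each returns a list of dicts, best first, with "confidence" (0 to 1); they miss things now and then, are a little off and sometimes report something else, mostly with a low value. They report only what shows in the picture. A call takes as long as a camera call. They do not tell look-alikes from the thing itself.
- finder.boxes_of(target, camera): "box" ([left, top, right, bottom] in pixels, round what is visible of it).
- finder.silhouettes(target, camera): "region" (480x640 bool, what is visible of it) and "box" ([left, top, right, bottom] in pixels, round what is visible of it).
- finder.pinpoint(target, camera): "uv" ([column, row] in pixels: a listed point, or the origin of a listed thing).
The state is a dict: "time": time; "joint_positions": joint angles; "dq": joint speeds; "tau": joint torques, N m; "tool_pos": TCP position; "tcp_rot": TCP orientation; "contact_force": force on the tool from outside, world axes, zero at the start; "moment": the same for the moment, N m; "grip_width": finger opening in mm; "finger_force": force on a finger pad.
Only numpy, scipy, OpenCV 4.12 (cv2) and the standard library are available. Lean on these libraries where they do the work, as an engineer would, in place of code of your own. Each camera call takes 0.05 s, during which the arm holds its last target. There are 200 camera calls.

## Working session

There is one attempt and no reset: what is moved stays moved. The work goes in short steps, Python scripts to look and compute and a tool call to move; the robot and the scene stay as the last step left them, time stands still between calls to the robot, and variables do not carry over. Pictures are saved under pics/ and viewed, at most 14 in all, crops included, and the job is handed in when it is done.

Besides the shell and the picture viewer there is one more tool, called after "Emit:" as name(argument=value, ...) on one line, values as JSON. send_rows: Moves the arm, as the interface text tells. Its arguments: {"type":"object","properties":{"offset":{"type":"array"},"delta_rot":{"type":"array"},"grip":{"type":"number"}},"required":["offset","delta_rot"]}

```bash
ls; mkdir -p pics
python3 - <<'E'
from plant import get_obs, optics
import cv2
print(get_obs())
for n in("scene","top"):
    im=optics.capture(n); cv2.imwrite(f"pics/{n}0.png",im[:,:,::-1])
    c=optics.get_calibration(n); print(n,c)
E
```

```text
pics
{'time': 0.0, 'joint_positions': array([-1.26001475e+00,  3.42742722e-01,  1.52499381e+00, -3.71870546e-05,
        1.27544712e+00, -1.45953135e-01]), 'dq': array([ 0.00014495, -0.00034274,  0.00046782,  0.00015274, -0.00047436,
       -0.00073119]), 'tau': array([ 1.88195205e-03, -4.31233013e+01, -2.44226950e+01,  7.18786893e-02,
        5.58695721e-02, -1.16204092e-04]), 'tool_pos': array([ 231.43940765, -470.7725223 ,  226.04270566]), 'tcp_rot': array([-3.14001339e+00, -1.96206775e-04,  4.56745408e-01]), 'contact_force': array([-0.30550529, -0.25302956, -0.48292672]), 'moment': array([-0.00798795,  0.02447405,  0.0290304 ]), 'finger_force': 0.0, 'grip_width': 91.70847610400263}
scene {'fx': 614.3686884788656, 'fy': 614.3686884788656, 'cx': 325.7073045899536, 'cy': 240.53001968872837, 'k1': -0.1928957319572105, 'world_from_camera': array([[ 6.73870628e-01,  5.14485169e-01, -5.30286138e-01,
         1.21449218e+03],
       [ 7.38807115e-01, -4.76886418e-01,  4.76175799e-01,
        -5.86356537e+02],
       [-7.90087043e-03, -7.12660056e-01, -7.01465053e-01,
         9.82637803e+02],
       [ 0.00000000e+00,  0.00000000e+00,  0.00000000e+00,
         1.00000000e+00]])}
top {'fx': 442.0288623263662, 'fy': 442.0288623263662, 'cx': 317.0780331257471, 'cy': 238.9531284530694, 'k1': -0.09109801431758051, 'world_from_camera': array([[-2.92329494e-02, -9.87116020e-01,  1.57313057e-01,
         4.29266118e+02],
       [-9.99156569e-01,  3.33969853e-02,  2.38912513e-02,
        -8.70714337e+00],
       [-2.88372187e-02, -1.56481962e-01, -9.87259748e-01,
         9.04380249e+02],
       [ 0.00000000e+00,  0.00000000e+00,  0.00000000e+00,
         1.00000000e+00]])}
```

View pics/scene0.png

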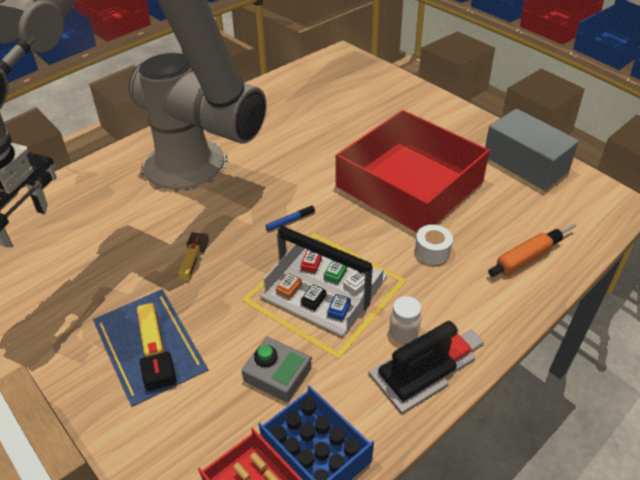

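View pics/top0.png

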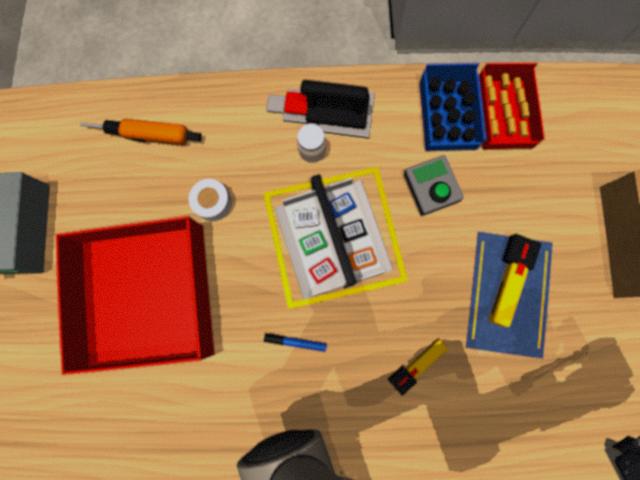

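```bash
cat > h.py <<'E'
import numpy as np, cv2
from scipy.spatial.transform import Rotation as R
from plant import get_obs, optics, ticket, finder
def ray(c,uv):
    d=(np.array(uv,float)-[c["cx"],c["cy"]])/[c["fx"],c["fy"]]
    s=d.copy()
    for _ in range(30): s=d/(1+c["k1"]*(s@s))
    T=c["world_from_camera"]; v=T[:3,:3]@np.array([*s,1]); return T[:3,3],v/np.linalg.norm(v)
def proj(c,P):
    T=c["world_from_camera"]; p=T[:3,:3].T@(np.array(P,float)-T[:3,3]); s=p[:2]/p[2]
    return s*(1+c["k1"]*(s@s))*c["fx"]+[c["cx"],c["cy"]]
def onz(c,uv,z):
    o,v=ray(c,uv); return o+v*(z-o[2])/v[2]
def tri(rays):
    A=sum(np.eye(3)-np.outer(v,v) for o,v in rays); b=sum((np.eye(3)-np.outer(v,v))@o for o,v in rays)
    P=np.linalg.solve(A,b); e=max(np.linalg.norm((np.eye(3)-np.outer(v,v))@(P-o)) for o,v in rays); return P,e
def axis_xy(c,pts,z):
    "yaw, centre and sizes of a pixel region lifted on plane z"
    P=np.array([onz(c,p,z)[:2] for p in pts],np.float32); return cv2.minAreaRect(P),P
E
python3 - <<'E'
from h import *
C={n:optics.get_calibration(n) for n in("scene","top")}
for n in C: optics.capture(n)
for t in ["scanner","scanner_window","scanner_mat","tray","tray_bar","tray_spot","scrap_bin","enter_button_top","tape_roll","marker","screw_jar"]+["cap_"+k for k in "blue white orange green red black".split()]:
    r={n:finder.pinpoint(t,n) for n in C}
    s=t+" "
    for n in C: s+=f"{n}:"+" ".join(f"{np.round(x['uv'],1).tolist()}/{x['confidence']:.2f}" for x in r[n][:3])+" "
    if all(r.values()):
        P,e=tri([ray(C[n],r[n][0]["uv"]) for n in C]); s+=f" -> {P.round(1)} e{e:.1f}"
    print(s)
print(get_obs()["time"])
E
```

```text
scanner scene:[189.0, 264.0]/0.97 [150.3, 346.5]/0.76 top:[506.8, 287.8]/0.87 [421.9, 358.3]/0.57  -> [ 466.9 -279.7  183.1] e22.7
scanner_window scene:[161.8, 377.4]/0.79 [200.2, 245.0]/0.71 top:[402.0, 378.8]/0.93 [519.6, 254.9]/0.75  -> [ 178.6 -263.5 -549.5] e37.4
scanner_mat scene:[148.7, 342.0]/0.65 top:[512.6, 291.7]/0.77  -> [ 451.6 -377.2   11.3] e2.4
tray scene:[322.7, 289.7]/0.84 top:[331.6, 239.2]/0.80  -> [572.3 -18.   -7.9] e1.4
tray_bar scene:[323.2, 246.1]/0.95 [159.3, 378.6]/0.47 top:[333.7, 227.9]/0.86  -> [573.4 -19.2 124.6] e1.3
tray_spot scene: top: 
scrap_bin scene:[409.0, 183.6]/0.92 [311.7, 267.5]/0.54 top:[146.0, 298.0]/0.90 [442.0, 189.6]/0.73  -> [461.3 374.9  -2.3] e0.6
enter_button_top scene:[265.0, 348.7]/0.56 top:[440.4, 190.1]/0.58  -> [ 652.1 -233.1   63.5] e0.0
tape_roll scene:[431.1, 250.3]/0.74 [324.9, 289.6]/0.47 top:[212.1, 200.1]/0.72  -> [661.2 230.1   7.4] e2.5
marker scene:[287.9, 220.4]/0.72 top:[301.0, 345.1]/0.57  -> [361.5  55.    3.7] e4.3
screw_jar scene:[400.8, 332.8]/0.90 top:[308.8, 148.6]/0.81  -> [767.9  20.7  -2.2] e5.7
cap_blue scene:[322.3, 290.3]/0.73 [340.7, 309.5]/0.59 top:[339.1, 207.4]/0.73  -> [618.5 -44.2  53.5] e13.3
cap_white scene:[353.4, 285.4]/0.73 top:[304.6, 218.2]/0.56  -> [615.3  34.6   2.2] e4.0
cap_orange scene:[290.6, 288.5]/0.97 [311.4, 299.1]/0.23 top:[362.2, 258.7]/0.60 [305.0, 219.0]/0.55 [519.9, 254.8]/0.30  -> [530.1 -76.    4.9] e2.4
cap_green scene:[332.0, 272.9]/0.74 [323.1, 247.9]/0.68 [289.6, 288.1]/0.24 top:[311.4, 239.7]/0.84  -> [566.7  19.9  13.7] e5.7
cap_red scene:[311.9, 264.4]/0.73 top:[317.8, 270.2]/0.86 [511.9, 294.8]/0.38  -> [506.9  11.3  -1.2] e2.9
cap_black scene:[312.1, 298.1]/0.94 top:[356.9, 229.1]/0.73  -> [589.3 -67.1  18.1] e2.2
1.9
```

Run:
```python
from h import *
C=optics.get_calibration("top"); im=optics.capture("top")
hsv=cv2.cvtColor(im,cv2.COLOR_RGB2HSV)
Y=cv2.inRange(hsv,(22,120,90),(35,255,255))
cnt,_=cv2.findContours(Y,cv2.RETR_EXTERNAL,cv2.CHAIN_APPROX_NONE)
for k in sorted(cnt,key=len,reverse=True)[:5]:
    rc,_=axis_xy(C,k[:,0],0); print("yellow",cv2.boundingRect(k),np.round(rc[0],1),np.round(rc[1],1),round(rc[2],1))
def rep(t,z):
    for s in finder.silhouettes(t,"top")[:2]:
        m=s["region"]; p=np.argwhere(m)[:,::-1]
        if len(p)<20: continue
        rc,P=axis_xy(C,p,z); box=cv2.boxPoints(rc); i=0 if np.linalg.norm(box[1]-box[0])>np.linalg.norm(box[2]-box[1]) else 1
        d=box[i+1]-box[i]; 
        print(t,round(s["confidence"],2),np.round(s["box"]),"cen",np.round(rc[0],1),"size",np.round(rc[1],1),"long axis yaw",round(np.degrees(np.arctan2(d[1],d[0])),1),"mean",P.mean(0).round(1))
for k in "blue white orange green red black".split(): rep("cap_"+k,29)
rep("scanner",35);rep("scanner_mat",4);rep("tray_bar",115);rep("tray",0)
x=cv2.resize(im[160:320,255:420],None,fx=4.2,fy=3.6,interpolation=cv2.INTER_CUBIC) if 0 else cv2.resize(im[165:315,260:410],(600,600),interpolation=cv2.INTER_CUBIC)
cv2.imwrite("pics/crop1.png",x[:,:,::-1])
```

```text
yellow (263, 166, 145, 143) [579.2 -21.2] [252.6 254.6] 11.3
yellow (472, 242, 12, 97) [ 458.3 -311.7] [  4.7 197.7] 79.6
yellow (489, 262, 40, 65) [ 446.7 -376. ] [ 44.  131.7] 66.2
yellow (542, 251, 6, 58) [ 473.2 -453.3] [  4.5 118.8] 79.5
yellow (408, 340, 39, 37) [ 324.8 -199.5] [25.8 88.3] 39.8
cap_blue 0.93 [331. 192. 359. 218.] cen [638.5 -41.9] size [37.1 48.4] long axis yaw -66.0 mean [637.7 -41.8]
cap_blue 0.57 [264. 334. 325. 352.] cen [367.1  62.5] size [124.2  19.6] long axis yaw 79.4 mean [367.1  63.4]
cap_white 0.63 [293. 212. 321. 230.] cen [613.8  33.8] size [37.9 48.7] long axis yaw -85.5 mean [613.7  33.7]
cap_orange 0.59 [349. 244. 375. 270.] cen [527.4 -75.8] size [35.3 48. ] long axis yaw -73.9 mean [527.5 -75.7]
cap_green 0.87 [300. 226. 327. 258.] cen [562.8  21.4] size [38.8 50.3] long axis yaw -68.1 mean [562.2  21.6]
cap_red 0.66 [308. 256. 339. 282.] cen [506.4   3.1] size [36.4 49.1] long axis yaw -58.0 mean [506.4   3.4]
cap_black 0.73 [340. 219. 366. 240.] cen [584.1 -60.4] size [39.1 51. ] long axis yaw -74.3 mean [584.3 -60.2]
scanner 0.67 [488. 235. 543. 326.] cen [ 474.  -368.9] size [ 69.  190.9] long axis yaw -24.3 mean [ 480.2 -374. ]
scanner 0.58 [392. 340. 444. 391.] cen [ 318.1 -172.4] size [ 43.9 126.3] long axis yaw -48.1 mean [ 313.  -169.8]
scanner_mat 0.6 [468. 235. 554. 362.] cen [ 445.9 -376.1] size [162.2 241.5] long axis yaw -10.2 mean [ 431.  -371.7]
scanner_mat 0.23 [190. 178. 233. 222.] cen [664.  237.4] size [99.4 80.9] long axis yaw 44.4 mean [664.1 237.5]
tray_bar 0.72 [277. 176. 391. 301.] cen [570.  -13.5] size [214.3 168.4] long axis yaw 16.7 mean [559.4 -16. ]
tray 0.87 [276. 174. 393. 297.] cen [591.4 -14.5] size [246.9 194.4] long axis yaw 16.6 mean [579.3 -17.4]
tray 0.75 [310. 257. 340. 283.] cen [509.2   3.1] size [37.7 50.6] long axis yaw -59.8 mean [509.    2.5]
```

View pics/crop1.png

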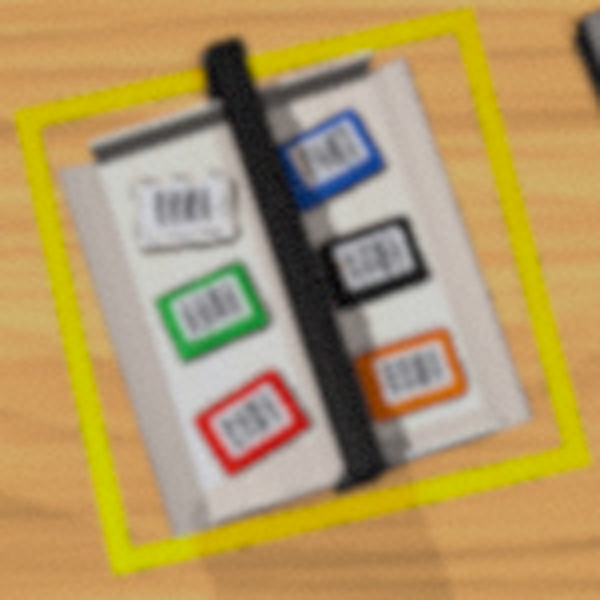

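```bash
cat >> h.py <<'E'
import json
def down(yaw): return R.from_euler('xyz',[np.pi,0,np.radians(yaw)])
def cur():
    o=get_obs(); return np.array(o["tool_pos"]),R.from_euler('xyz',o["tcp_rot"])
def plan(wps,step=60,rstep=10,hold=1,start=None):
    "wps: list of (pos,Rotation); prints send_rows calls"
    p,q=start or cur()
    for P,Q in wps:
        P=np.array(P,float)
        while True:
            d=q.inv().apply(P-p)/120; w=(q.inv()*Q).as_rotvec()/(2*np.pi)
            n=max(1,np.ceil(np.linalg.norm(d)*120/step-.01),np.ceil(np.linalg.norm(w)*360/rstep-.01))
            m=min(n,8,max(1,np.floor(n*.98/max(1e-9,np.abs(d).max())) if np.abs(d).max()>.98 else 99))
            last=m>=n; rows=list(np.arange(1,m+1)/n)
            if last: rows+= [1]*int(min(hold,8-m))
            o=[(d*f).round(3).tolist() for f in rows]; r=[(w*f).round(3).tolist() for f in rows]
            print(json.dumps({"offset":o,"delta_rot":r}))
            f=rows[-1]; p=p+q.apply(np.round(d*f,3)*120); q=q*R.from_rotvec(np.round(w*f,3)*2*np.pi)
            if last: break
    print("end",p.round(1),q.as_euler('xyz',degrees=True).round(1))
E
python3 - <<'E'
from h import *
C=optics.get_calibration("top")
print("org",onz(C,[506.8,287.8],0),"win",onz(C,[519.6,254.9],0))
plan([((430,-355,230),down(-24))],hold=2)
E
```

```text
org [ 458.93655828 -372.51711379    0.        ] win [ 525.68443416 -405.87595964    0.        ]
{"offset": [[0.318, -0.023, -0.005], [0.637, -0.047, -0.009], [0.955, -0.07, -0.014]], "delta_rot": [[0.0, -0.0, 0.023], [0.0, -0.0, 0.046], [0.0, -0.0, 0.07]]}
{"offset": [[0.278, -0.157, -0.004], [0.557, -0.313, -0.009], [0.835, -0.47, -0.013], [0.835, -0.47, -0.013], [0.835, -0.47, -0.013]], "delta_rot": [[0.0, -0.0, 0.023], [0.0, -0.0, 0.046], [0.0, -0.0, 0.069], [0.0, -0.0, 0.069], [0.0, -0.0, 0.069]]}
end [ 430. -355.  230.] [180.   -0.  -23.9]
```

Emit:
send_rows(offset=[[0.318,-0.023,-0.005],[0.637,-0.047,-0.009],[0.955,-0.07,-0.014]], delta_rot=[[0,0,0.023],[0,0,0.046],[0,0,0.07]], grip=1)

```text
time: 2.82
tool_pos: [331.6, -412.5, 228.5]
tcp_rot: [3.141, -0.0, 0.012]
contact_force: [0.2, -0.1, -0.1]
grip_width: 91.5
finger_force: 0.0
```

Emit:
send_rows(offset=[[0.278,-0.157,-0.004],[0.557,-0.313,-0.009],[0.835,-0.47,-0.013],[0.835,-0.47,-0.013],[0.835,-0.47,-0.013]], delta_rot=[[0,0,0.023],[0,0,0.046],[0,0,0.069],[0,0,0.069],[0,0,0.069]])

```text
time: 3.45
tool_pos: [429.5, -355.1, 229.8]
tcp_rot: [3.141, 0.001, -0.415]
contact_force: [0.1, -0.1, -0.2]
grip_width: 91.8
finger_force: 0.0
```

Run:
```python
from h import *
print(cur()[0],get_obs()["tcp_rot"],get_obs()["time"])
C=optics.get_calibration("wrist"); im=optics.capture("wrist"); cv2.imwrite("pics/w1.png",im[:,:,::-1])
print(C)
for t in("scanner","scanner_window","scanner_mat"):
    for r in finder.pinpoint(t,"wrist"): print(t,r,onz(C,r["uv"],4).round(1))
hsv=cv2.cvtColor(im,cv2.COLOR_RGB2HSV)
Y=cv2.inRange(hsv,(22,120,90),(35,255,255))
cnt,_=cv2.findContours(Y,cv2.RETR_EXTERNAL,cv2.CHAIN_APPROX_NONE)
for k in sorted(cnt,key=cv2.contourArea,reverse=True)[:3]:
    for z in(0,44):
        rc,_=axis_xy(C,k[:,0],z); print("yellow",z,cv2.boundingRect(k),np.round(rc[0],1),np.round(rc[1],1),round(rc[2],1))
```

```text
[ 429.52960911 -355.14937533  229.81566704] [ 3.14126414e+00  5.56643818e-04 -4.14676722e-01] 3.45
{'fx': 352.4380754835835, 'fy': 352.4380754835835, 'cx': 313.09995779225966, 'cy': 240.90335515070498, 'k1': -0.019394474798523176, 'world_from_camera': array([[-4.03512697e-01, -8.84413562e-01, -2.34499795e-01,
         4.91102704e+02],
       [-9.14971428e-01,  3.90647105e-01,  1.01104525e-01,
        -3.81225549e+02],
       [ 2.18845261e-03,  2.55357572e-01, -9.66844207e-01,
         3.86923942e+02],
       [ 0.00000000e+00,  0.00000000e+00,  0.00000000e+00,
         1.00000000e+00]])}
scanner {'uv': [317.0, 173.8], 'confidence': 0.72} [ 464.5 -375.     4. ]
scanner {'uv': [222.8, 341.8], 'confidence': 0.7} [ 326.3 -189.2    4. ]
scanner {'uv': [313.2, 106.4], 'confidence': 0.19} [ 528.5 -398.7    4. ]
scanner_window {'uv': [315.6, 100.9], 'confidence': 0.72} [ 532.3 -403.1    4. ]
scanner_window {'uv': [205.4, 380.8], 'confidence': 0.65} [ 286.1 -143.3    4. ]
scanner_mat {'uv': [323.9, 189.2], 'confidence': 0.95} [ 446.5 -375.2    4. ]
yellow 0 (296, 134, 37, 125) [ 440.6 -361.5] [ 39. 137.] 66.6
yellow 44 (296, 134, 37, 125) [ 446.4 -363.7] [ 34.5 121.4] 66.6
yellow 0 (0, 60, 145, 215) [ 581.4 -100.1] [223.7  99.1] 10.6
yellow 44 (0, 60, 145, 215) [ 571.1 -132.1] [198.3  87.8] 10.6
yellow 0 (200, 338, 39, 37) [ 309.6 -172.6] [26.5 67.9] 40.1
yellow 44 (200, 338, 39, 37) [ 330.3 -196.3] [23.5 60.2] 40.1
```

View pics/w1.png

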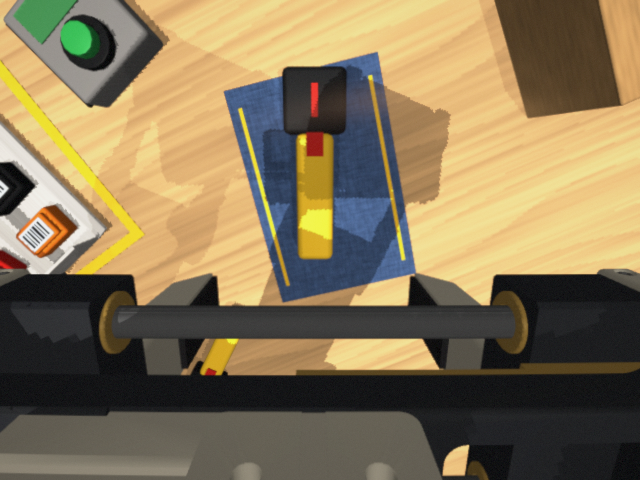

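Run:
```python
from h import *
Q=down(-23.4)
plan([((462,-371.3,130),Q),((462,-371.3,12),Q)],step=45,hold=2)
```

```text
{"offset": [[0.101, 0.003, 0.278], [0.202, 0.005, 0.556], [0.303, 0.008, 0.834], [0.303, 0.008, 0.834], [0.303, 0.008, 0.834]], "delta_rot": [[0.0, -0.0, -0.0], [0.0, -0.0, -0.001], [0.0, -0.0, -0.001], [0.0, -0.0, -0.001], [0.0, -0.0, -0.001]]}
{"offset": [[-0.0, -0.0, 0.328], [-0.0, -0.0, 0.655]], "delta_rot": [[0.0, -0.0, -0.0], [0.0, -0.0, -0.0]]}
{"offset": [[-0.0, -0.0, 0.328], [-0.0, -0.0, 0.328], [-0.0, -0.0, 0.328]], "delta_rot": [[0.0, -0.0, -0.0], [0.0, -0.0, -0.0], [0.0, -0.0, -0.0]]}
end [ 462.  -371.3   12. ] [180.   -0.  -23.6]
```

Emit:
send_rows(offset=[[0.101,0.003,0.278],[0.202,0.005,0.556],[0.303,0.008,0.834],[0.303,0.008,0.834],[0.303,0.008,0.834]], delta_rot=[[0,0,0],[0,0,-0.001],[0,0,-0.001],[0,0,-0.001],[0,0,-0.001]])

```text
time: 4.28
tool_pos: [462.7, -371.2, 131.1]
tcp_rot: [3.141, -0.001, -0.411]
contact_force: [-0.6, -0.7, 0.9]
grip_width: 91.6
finger_force: 0.0
```

Emit:
send_rows(offset=[[0,0,0.33],[0,0,0.66],[0,0,0.9],[0,0,0.98],[0,0,0.98],[0,0,0.98]], delta_rot=[[0,0,0],[0,0,0],[0,0,0],[0,0,0],[0,0,0],[0,0,0]])

```text
time: 5.03
tool_pos: [463.6, -371.5, 14.1]
tcp_rot: [3.14, -0.003, -0.41]
contact_force: [0.1, 0.1, 0.2]
grip_width: 91.9
finger_force: 0.0
```

Emit:
send_rows(offset=[[0,0,0],[0,0,0],[0,0,0],[0,0,0],[0,0,0],[0,0,0],[0,0,0],[0,0,0]], delta_rot=[[0,0,0],[0,0,0],[0,0,0],[0,0,0],[0,0,0],[0,0,0],[0,0,0],[0,0,0]], grip=0)

```text
time: 6.02
tool_pos: [462.8, -370.6, 12.2]
tcp_rot: [3.142, 0.0, -0.41]
contact_force: [0.7, -0.2, 0.2]
grip_width: 36.2
finger_force: 30.0
```

Emit:
send_rows(offset=[[0,0,-0.1],[0,0,-0.3],[0,0,-0.5],[0,0,-0.7],[0,0,-0.9],[0,0,-0.9]], delta_rot=[[0,0,0],[0,0,0],[0,0,0],[0,0,0],[0,0,0],[0,0,0]])

```text
time: 6.78
tool_pos: [463.7, -371.4, 122.7]
tcp_rot: [3.14, -0.004, -0.41]
contact_force: [-0.6, 0.6, -1.6]
grip_width: 35.7
finger_force: 30.0
```

Run:
```python
from h import *
im=optics.capture("wrist"); cv2.imwrite("pics/w2.png",im[:,:,::-1])
C=optics.get_calibration("wrist")
for t in("scanner","scanner_window"):
    for r in finder.pinpoint(t,"wrist"): print(t,r,onz(C,r["uv"],cur()[0][2]-8).round(1))
optics.capture("top");c=optics.get_calibration("top")
for t in("scanner","scanner_window","tray_bar","tray"):
    for r in finder.pinpoint(t,"top"): print(t,r,onz(c,r["uv"],112).round(1),onz(c,r["uv"],0).round(1))
print(get_obs())
```

```text
scanner {'uv': [314.8, 283.9], 'confidence': 0.89} [ 463.4 -371.2  112. ]
scanner {'uv': [422.7, 361.9], 'confidence': 0.81} [ 331.7 -167.8  112. ] [ 317.9 -190.3    0. ]
scanner {'uv': [531.3, 284.2], 'confidence': 0.65} [ 459.9 -373.3  112. ] [ 464.2 -424.9    0. ]
scanner {'uv': [337.9, 206.1], 'confidence': 0.53} [615.3 -29.5 112. ] [641.6 -32.5   0. ]
scanner_window {'uv': [404.9, 380.9], 'confidence': 0.62} [ 300.4 -135.   112. ] [ 282.1 -152.9    0. ]
scanner_window {'uv': [541.8, 248.8], 'confidence': 0.59} [ 523.4 -399.6  112. ] [ 536.7 -454.9    0. ]
tray_bar {'uv': [335.3, 230.7], 'confidence': 0.73} [569.6 -23.1 112. ] [589.4 -25.2   0. ]
tray_bar {'uv': [145.9, 296.7], 'confidence': 0.58} [459.3 326.3 112. ] [463.6 373.7   0. ]
tray_bar {'uv': [441.1, 187.3], 'confidence': 0.56} [ 644.5 -221.9  112. ] [ 674.9 -252.     0. ]
{'time': 7.175, 'joint_positions': array([-8.04416350e-01,  5.63876939e-01,  1.47630804e+00, -6.08440989e-05,
        1.10278256e+00,  1.17675113e+00]), 'dq': array([-1.68031503e-03, -3.62248840e-03, -2.86470888e-03, -8.07877673e-04,
        2.41697011e-03, -6.91372999e-05]), 'tau': array([ 6.94893999e-03, -5.31256557e+01, -2.28501427e+01,  7.02938740e-02,
       -8.50631227e-02, -1.51351755e-04]), 'tool_pos': array([ 462.56151277, -370.36311112,  119.47467072]), 'tcp_rot': array([-3.14111490e+00,  1.29035731e-03, -4.10343364e-01]), 'contact_force': array([-0.59987755,  0.48740522, -1.744171  ]), 'moment': array([ 0.05606392,  0.0773598 , -0.02513187]), 'finger_force': 29.998993277549744, 'grip_width': 36.05262098135525}
```

View pics/w2.png

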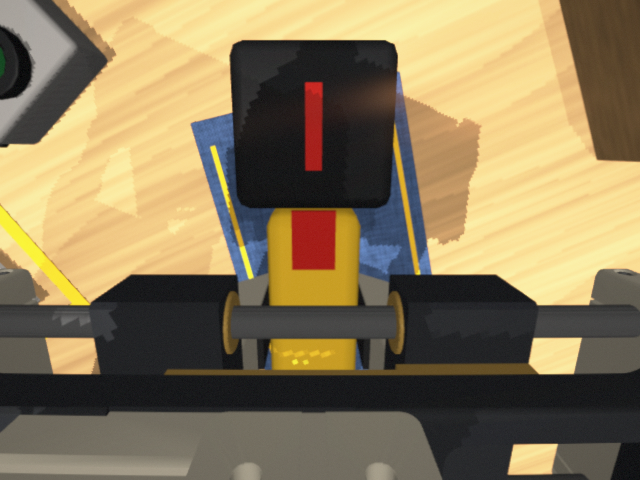

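Run:
```python
from h import *
C=optics.get_calibration("wrist"); p,q=cur(); z=p[2]-8
for uv in [(314,40),(314,208),(231,125),(397,125)]:
    for h in (34,): print(uv,q.inv().apply(onz(C,uv,z+h)-p).round(1))
```

```text
(314, 40) [102.1  -0.3 -26.1]
(314, 208) [ 45.   -0.3 -26.1]
(231, 125) [ 74.8 -29.8 -26.1]
(397, 125) [ 74.7  29.1 -26.1]
```

Run:
```python
from h import *
c=optics.get_calibration("top"); im=optics.capture("top"); 
uv=dict(blue=(343.7,203),white=(305.7,217),orange=(363,258.7),green=(313,241.2),red=(322.5,269.5),black=(353.7,230))
yaw=dict(blue=24,white=6,orange=16,green=20,red=30,black=16)
tool={}
for k in uv:
    P=onz(c,uv[k],29); r=finder.silhouettes("cap_"+k,"top")[0]; 
    S=axis_xy(c,np.argwhere(r["region"])[:,::-1],29)[0]
    print(k,P.round(1),"now sil",np.round(S[0],1),np.round(S[1]),round(r["confidence"],2))
```

```text
blue [640.8 -43.7  29. ] now sil [638.6 -40.6] [38. 47.] 0.79
white [614.5  34.2  29. ] now sil [613.9  33.8] [38. 50.] 0.67
orange [525.9 -77.6  29. ] now sil [527.2 -76.9] [38. 49.] 0.65
green [564.5  20.8  29. ] now sil [562.3  20.6] [38. 49.] 0.56
red [507.    3.5  29. ] now sil [506.    2.7] [38. 51.] 0.6
black [584.5 -61.6  29. ] now sil [584.8 -60.1] [38. 50.] 0.8
```

Run:
```python
from h import *
caps=dict(blue=(640,-43,20),white=(614.3,34,10),orange=(526.5,-77,16),green=(563.5,21,20),red=(506.7,3.3,25),black=(584.5,-61,16))
w=[((480,-340,160),down(-20))]
for x,y,a in caps.values():
    t=np.radians(a); w.append(((x-75*np.cos(t),y-75*np.sin(t),160),down(a)))
plan(w,step=35,rstep=8,hold=3)
```

```text
{"offset": [[0.015, -0.145, -0.166], [0.029, -0.291, -0.331], [0.029, -0.291, -0.331], [0.029, -0.291, -0.331], [0.029, -0.291, -0.331]], "delta_rot": [[0.0, -0.0, -0.005], [0.0, -0.0, -0.01], [0.0, -0.0, -0.01], [0.0, -0.0, -0.01], [0.0, -0.0, -0.01]]}
{"offset": [[-0.008, -0.264, -0.0], [-0.015, -0.529, -0.0], [-0.023, -0.793, -0.0]], "delta_rot": [[0.0, -0.0, -0.012], [0.0, -0.0, -0.025], [0.0, -0.0, -0.037]]}
{"offset": [[0.054, -0.259, -0.0], [0.107, -0.518, -0.0], [0.161, -0.777, -0.0]], "delta_rot": [[0.0, 0.0, -0.012], [0.0, 0.0, -0.025], [0.0, 0.0, -0.037]]}
{"offset": [[0.112, -0.24, -0.0], [0.224, -0.48, -0.0], [0.336, -0.72, -0.0], [0.336, -0.72, -0.0], [0.336, -0.72, -0.0], [0.336, -0.72, -0.0]], "delta_rot": [[0.0, 0.0, -0.012], [0.0, 0.0, -0.025], [0.0, 0.0, -0.037], [0.0, 0.0, -0.037], [0.0, 0.0, -0.037], [0.0, 0.0, -0.037]]}
{"offset": [[0.009, -0.261, -0.0], [0.019, -0.523, -0.0], [0.028, -0.784, -0.0], [0.028, -0.784, -0.0], [0.028, -0.784, -0.0], [0.028, -0.784, -0.0]], "delta_rot": [[0.0, 0.0, 0.009], [0.0, 0.0, 0.019], [0.0, 0.0, 0.028], [0.0, 0.0, 0.028], [0.0,
[... 545 characters left out ...]
 -0.0]], "delta_rot": [[0.0, 0.0, -0.004], [0.0, 0.0, -0.007], [0.0, 0.0, -0.011], [0.0, 0.0, -0.011], [0.0, 0.0, -0.011], [0.0, 0.0, -0.011]]}
{"offset": [[-0.247, 0.015, -0.0], [-0.493, 0.03, -0.0], [-0.493, 0.03, -0.0], [-0.493, 0.03, -0.0], [-0.493, 0.03, -0.0]], "delta_rot": [[0.0, 0.0, -0.007], [0.0, 0.0, -0.014], [0.0, 0.0, -0.014], [0.0, 0.0, -0.014], [0.0, 0.0, -0.014]]}
{"offset": [[0.123, 0.221, -0.0], [0.245, 0.442, -0.0], [0.368, 0.663, -0.0], [0.368, 0.663, -0.0], [0.368, 0.663, -0.0], [0.368, 0.663, -0.0]], "delta_rot": [[0.0, 0.0, 0.008], [0.0, 0.0, 0.017], [0.0, 0.0, 0.025], [0.0, 0.0, 0.025], [0.0, 0.0, 0.025], [0.0, 0.0, 0.025]]}
end [512.5 -81.7 160. ] [180.    0.   16.1]
```

Emit:
send_rows(offset=[[0.015,-0.145,-0.166],[0.029,-0.291,-0.331],[0.029,-0.291,-0.331]], delta_rot=[[0,0,-0.005],[0,0,-0.01],[0,0,-0.01]])

```text
time: 7.9
tool_pos: [481.1, -339.8, 161.5]
tcp_rot: [3.14, -0.003, -0.346]
contact_force: [-0.6, -0.1, -2.4]
grip_width: 35.6
finger_force: 30.0
```

Emit:
send_rows(offset=[[-0.008,-0.264,0],[-0.015,-0.529,0],[-0.023,-0.793,0]], delta_rot=[[0,0,-0.012],[0,0,-0.025],[0,0,-0.037]])

```text
time: 8.28
tool_pos: [509.3, -249.3, 158.9]
tcp_rot: [-3.141, 0.001, -0.114]
contact_force: [1.3, -0.9, -2.3]
grip_width: 36.0
finger_force: 30.0
```

Emit:
send_rows(offset=[[0.054,-0.259,0],[0.107,-0.518,0],[0.161,-0.777,0]], delta_rot=[[0,0,-0.012],[0,0,-0.025],[0,0,-0.037]])

```text
time: 8.65
tool_pos: [539.3, -158.8, 158.9]
tcp_rot: [-3.141, 0.001, 0.119]
contact_force: [-0.2, 0.6, -1.8]
grip_width: 36.0
finger_force: 30.0
```

Emit:
send_rows(offset=[[0.112,-0.24,0],[0.224,-0.48,0],[0.336,-0.72,0],[0.336,-0.72,0],[0.336,-0.72,0],[0.336,-0.72,0]], delta_rot=[[0,0,-0.012],[0,0,-0.025],[0,0,-0.037],[0,0,-0.037],[0,0,-0.037],[0,0,-0.037]])

```text
time: 9.4
tool_pos: [569.2, -69.8, 159.7]
tcp_rot: [3.142, 0.001, 0.348]
contact_force: [0.5, -0.6, -2.2]
grip_width: 35.8
finger_force: 30.0
```

Run:
```python
from h import *
p,q=cur(); print(p.round(1),q.as_euler('xyz',degrees=True).round(1),"window",(p+q.apply([75,0,8])).round(1),get_obs()["time"])
a=optics.capture("scene"); b=optics.capture("top")
cv2.imwrite("pics/s2.png",np.hstack([a[180:360,200:440],b[150:330,220:460]])[:,:,::-1].repeat(1,0))
```

```text
[569.2 -69.8 159.7] [180.    0.   19.9] window [639.7 -44.2 151.6] 9.4
```

View pics/s2.png

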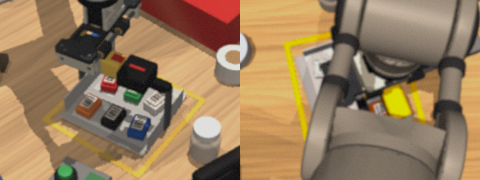

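Emit:
send_rows(offset=[[0,0,0],[0,0,0],[0,0,0],[0,0,0],[0,0,0],[0,0,0],[0,0,0],[0,0,0]], delta_rot=[[0,0,0],[0,0,0],[0,0,0],[0,0,0],[0,0,0],[0,0,0],[0,0,0],[0,0,0]])

```text
time: 10.5
tool_pos: [569.5, -68.6, 160.0]
tcp_rot: [3.142, 0.0, 0.35]
contact_force: [0.8, -0.2, -1.9]
grip_width: 35.9
finger_force: 30.0
```

Emit:
send_rows(offset=[[0.009,-0.261,0],[0.019,-0.523,0],[0.028,-0.784,0],[0.028,-0.784,0],[0.028,-0.784,0],[0.028,-0.784,0],[0.028,-0.784,0]], delta_rot=[[0,0,0.009],[0,0,0.019],[0,0,0.028],[0,0,0.028],[0,0,0.028],[0,0,0.028],[0,0,0.028]])

```text
time: 11.38
tool_pos: [540.7, 20.2, 159.9]
tcp_rot: [3.141, 0.0, 0.173]
contact_force: [0.4, 0.7, -1.3]
grip_width: 36.0
finger_force: 30.0
```

Emit:
send_rows(offset=[[0,0,0],[0,0,0],[0,0,0],[0,0,0],[0,0,0],[0,0,0],[0,0,0],[0,0,0]], delta_rot=[[0,0,0],[0,0,0],[0,0,0],[0,0,0],[0,0,0],[0,0,0],[0,0,0],[0,0,0]])

```text
time: 12.38
tool_pos: [540.4, 20.9, 160.0]
tcp_rot: [3.141, -0.0, 0.174]
contact_force: [-0.2, -0.3, -1.9]
grip_width: 35.9
finger_force: 30.0
```

Run:
```python
from h import *
p,q=cur(); print(p.round(1),"window",(p+q.apply([75,0,8])).round(1),get_obs()["time"])
c=optics.get_calibration("scene"); optics.capture("scene")
old=dict(blue=(340.7,309.5),orange=(290.6,288.5),black=(312.1,298.1),red=(311.9,264.4))
for k in old: print(k,old[k],[np.round(r["uv"],1).tolist() for r in finder.pinpoint("cap_"+k,"scene")[:2]])
```

```text
[540.4  20.9 160. ] window [614.3  33.9 152. ] 12.375
blue (340.7, 309.5) [[338.8, 313.7]]
orange (290.6, 288.5) [[289.9, 289.3], [321.3, 217.9]]
black (312.1, 298.1) [[313.2, 300.3], [323.5, 247.0]]
red (311.9, 264.4) [[310.7, 263.6]]
```

Caps are unmoved; scan the remaining four.

Emit:
send_rows(offset=[[-0.175,0.17,0],[-0.351,0.34,0],[-0.526,0.509,0],[-0.702,0.679,0],[-0.877,0.849,0],[-0.877,0.849,0],[-0.877,0.849,0],[-0.877,0.849,0]], delta_rot=[[0,0,-0.003],[0,0,-0.007],[0,0,-0.01],[0,0,-0.013],[0,0,-0.017],[0,0,-0.017],[0,0,-0.017],[0,0,-0.017]])

```text
time: 13.62
tool_pos: [454.9, -97.1, 160.0]
tcp_rot: [3.142, -0.0, 0.282]
contact_force: [-0.8, 1.2, -1.6]
grip_width: 35.8
finger_force: 30.0
```

Emit:
send_rows(offset=[[0,0,0],[0,0,0],[0,0,0],[0,0,0],[0,0,0],[0,0,0],[0,0,0],[0,0,0]], delta_rot=[[0,0,0],[0,0,0],[0,0,0],[0,0,0],[0,0,0],[0,0,0],[0,0,0],[0,0,0]])

```text
time: 14.62
tool_pos: [454.4, -97.7, 160.0]
tcp_rot: [3.142, -0.0, 0.281]
contact_force: [0.1, 0.2, -1.8]
grip_width: 35.6
finger_force: 30.0
```

Emit:
send_rows(offset=[[0.175,-0.218,0],[0.349,-0.437,0],[0.524,-0.655,0],[0.524,-0.655,0],[0.524,-0.655,0],[0.524,-0.655,0],[0.524,-0.655,0]], delta_rot=[[0,0,-0.004],[0,0,-0.007],[0,0,-0.011],[0,0,-0.011],[0,0,-0.011],[0,0,-0.011],[0,0,-0.011]])

```text
time: 15.5
tool_pos: [492.9, -5.4, 160.0]
tcp_rot: [3.141, 0.0, 0.349]
contact_force: [-0.1, -0.1, -2.1]
grip_width: 36.0
finger_force: 30.0
```

Emit:
send_rows(offset=[[0,0,0],[0,0,0],[0,0,0],[0,0,0],[0,0,0],[0,0,0],[0,0,0],[0,0,0]], delta_rot=[[0,0,0],[0,0,0],[0,0,0],[0,0,0],[0,0,0],[0,0,0],[0,0,0],[0,0,0]])

```text
time: 16.5
tool_pos: [493.1, -4.7, 160.0]
tcp_rot: [3.141, -0.0, 0.35]
contact_force: [-0.7, -0.9, -2.3]
grip_width: 36.1
finger_force: 30.0
```

Emit:
send_rows(offset=[[-0.247,0.015,0],[-0.493,0.03,0],[-0.493,0.03,0],[-0.493,0.03,0],[-0.493,0.03,0]], delta_rot=[[0,0,-0.007],[0,0,-0.014],[0,0,-0.014],[0,0,-0.014],[0,0,-0.014]])

```text
time: 17.12
tool_pos: [439.5, -28.2, 160.1]
tcp_rot: [3.141, -0.001, 0.438]
contact_force: [-1.2, 0.0, -2.0]
grip_width: 35.7
finger_force: 30.0
```

Emit:
send_rows(offset=[[0,0,0],[0,0,0],[0,0,0],[0,0,0],[0,0,0],[0,0,0],[0,0,0],[0,0,0]], delta_rot=[[0,0,0],[0,0,0],[0,0,0],[0,0,0],[0,0,0],[0,0,0],[0,0,0],[0,0,0]])

```text
time: 18.12
tool_pos: [438.8, -28.4, 160.0]
tcp_rot: [3.141, -0.0, 0.438]
contact_force: [-0.2, -0.1, -1.8]
grip_width: 35.4
finger_force: 30.0
```

Emit:
send_rows(offset=[[0.123,0.221,0],[0.245,0.442,0],[0.368,0.663,0],[0.368,0.663,0],[0.368,0.663,0],[0.368,0.663,0]], delta_rot=[[0,0,0.008],[0,0,0.017],[0,0,0.025],[0,0,0.025],[0,0,0.025],[0,0,0.025]])

```text
time: 18.88
tool_pos: [511.8, -81.1, 160.0]
tcp_rot: [-3.141, 0.0, 0.282]
contact_force: [-0.6, 1.1, -2.6]
grip_width: 35.9
finger_force: 30.0
```

Emit:
send_rows(offset=[[0,0,0],[0,0,0],[0,0,0],[0,0,0],[0,0,0],[0,0,0],[0,0,0],[0,0,0]], delta_rot=[[0,0,0],[0,0,0],[0,0,0],[0,0,0],[0,0,0],[0,0,0],[0,0,0],[0,0,0]])

```text
time: 19.88
tool_pos: [512.5, -81.7, 160.0]
tcp_rot: [3.142, -0.0, 0.281]
contact_force: [0.7, 1.1, -1.9]
grip_width: 35.9
finger_force: 30.0
```

Run:
```python
from h import *
p,q=cur(); print(p.round(1),"window",(p+q.apply([75,0,8])).round(1),get_obs()["time"])
c=optics.get_calibration("scene"); optics.capture("scene")
for k in "blue white orange green red black".split(): print(k,[np.round(r["uv"],1).tolist() for r in finder.pinpoint("cap_"+k,"scene")[:2]])
# back: scanner origin to mat middle (446,-376), yaw -10 = parallel to... keep -10
plan([((446,-375.5,160),down(-15)),((446,-375.5,13),down(-15))],step=45,rstep=8,hold=2)
```

```text
[512.5 -81.7 160. ] window [584.5 -60.9 152. ] 19.875
blue []
white [[352.8, 283.6]]
orange [[289.9, 285.5]]
green [[331.9, 272.7]]
red [[310.0, 263.0]]
black [[314.3, 298.9]]
{"offset": [[-0.173, 0.314, 0.0], [-0.346, 0.628, 0.0], [-0.519, 0.942, 0.0]], "delta_rot": [[0.0, 0.0, 0.012], [0.0, 0.0, 0.025], [0.0, 0.0, 0.037]]}
{"offset": [[-0.096, 0.346, 0.0], [-0.192, 0.691, 0.0]], "delta_rot": [[0.0, -0.0, 0.012], [0.0, -0.0, 0.025]]}
{"offset": [[-0.041, 0.357, 0.0], [-0.081, 0.713, 0.0], [-0.081, 0.713, 0.0], [-0.081, 0.713, 0.0]], "delta_rot": [[0.0, -0.0, 0.012], [0.0, -0.0, 0.024], [0.0, -0.0, 0.024], [0.0, -0.0, 0.024]]}
{"offset": [[-0.0, -0.0, 0.306], [-0.0, -0.0, 0.613], [-0.0, -0.0, 0.919]], "delta_rot": [[0.0, -0.0, 0.0], [0.0, -0.0, 0.0], [0.0, -0.0, 0.0]]}
{"offset": [[-0.0, -0.0, 0.306], [-0.0, -0.0, 0.306], [-0.0, -0.0, 0.306]], "delta_rot": [[0.0, -0.0, 0.0], [0.0, -0.0, 0.0], [0.0, -0.0, 0.0]]}
end [ 446.  -375.5   13. ] [180.   -0.  -14.9]
```

Emit:
send_rows(offset=[[-0.173,0.314,0],[-0.346,0.628,0],[-0.519,0.942,0]], delta_rot=[[0,0,0.012],[0,0,0.025],[0,0,0.037]])

```text
time: 20.6
tool_pos: [483.7, -208.7, 160.1]
tcp_rot: [3.141, -0.0, 0.046]
contact_force: [0.9, -0.3, -2.2]
grip_width: 35.7
finger_force: 30.0
```

Emit:
send_rows(offset=[[-0.096,0.346,0],[-0.192,0.691,0]], delta_rot=[[0,0,0.012],[0,0,0.025]])

```text
time: 20.85
tool_pos: [464.6, -292.9, 160.1]
tcp_rot: [3.141, -0.0, -0.111]
contact_force: [0.4, -0.9, -2.5]
grip_width: 35.7
finger_force: 30.0
```

Emit:
send_rows(offset=[[-0.041,0.357,0],[-0.081,0.713,0],[-0.081,0.713,0],[-0.081,0.713,0]], delta_rot=[[0,0,0.012],[0,0,0.024],[0,0,0.024],[0,0,0.024]])

```text
time: 21.35
tool_pos: [445.9, -375.0, 159.7]
tcp_rot: [-3.141, 0.001, -0.259]
contact_force: [-0.3, 0.5, -1.9]
grip_width: 35.3
finger_force: 30.0
```

Emit:
send_rows(offset=[[0,0,0.3],[0,0,0.6],[0,0,0.9],[0,0,0.9]], delta_rot=[[0,0,0],[0,0,0],[0,0,0],[0,0,0]])

```text
time: 21.85
tool_pos: [445.1, -372.8, 49.7]
tcp_rot: [-3.138, 0.005, -0.258]
contact_force: [-0.3, 0.6, -1.0]
grip_width: 35.7
finger_force: 30.0
```

Emit:
send_rows(offset=[[0,0,0.1],[0,0,0.2],[0,0,0.28],[0,0,0.315],[0,0,0.32],[0,0,0.32]], delta_rot=[[0,0,0],[0,0,0],[0,0,0],[0,0,0],[0,0,0],[0,0,0]])

```text
time: 22.6
tool_pos: [446.2, -375.7, 13.8]
tcp_rot: [3.141, -0.0, -0.259]
contact_force: [0.2, 0.5, -1.2]
grip_width: 36.4
finger_force: 30.0
```

Emit:
send_rows(offset=[[0,0,0],[0,0,0],[0,0,0],[0,0,0],[0,0,0],[0,0,0]], delta_rot=[[0,0,0],[0,0,0],[0,0,0],[0,0,0],[0,0,0],[0,0,0]], grip=1)

```text
time: 23.35
tool_pos: [446.0, -375.5, 13.6]
tcp_rot: [3.142, -0.0, -0.26]
contact_force: [0.4, 0.3, 0.2]
grip_width: 89.8
finger_force: 0.0
```

Emit:
send_rows(offset=[[0,0,-0.2],[0,0,-0.5],[0,0,-0.98],[0,0,-0.98]], delta_rot=[[0,0,0],[0,0,0],[0,0,0],[0,0,0]])

```text
time: 23.85
tool_pos: [448.0, -377.6, 136.1]
tcp_rot: [3.136, -0.008, -0.259]
contact_force: [-0.2, 0.4, -0.2]
grip_width: 91.3
finger_force: 0.0
```

Run:
```python
from h import *
p,q=cur(); print(p.round(1),q.as_euler('xyz',degrees=True).round(1))
C=optics.get_calibration("wrist"); im=optics.capture("wrist"); cv2.imwrite("pics/w3.png",im[:,:,::-1])
for t,z in(("scanner",4),("scanner_mat",0),("enter_button_top",60)):
    for r in finder.pinpoint(t,"wrist"): print(t,r,onz(C,r["uv"],z).round(1))
ra=[]
for n in("top","scene"):
    optics.capture(n); c=optics.get_calibration(n)
    S=finder.silhouettes("enter_button_top",n)
    hs=finder.pinpoint("enter_button_top",n); print(n,[(np.round(h["uv"],1).tolist(),h["confidence"],onz(c,h["uv"],60).round(1)) for h in hs[:2]]); ra.append(ray(c,hs[0]["uv"]))
print(tri(ra))
```

```text
[ 448.  -377.6  136.1] [179.7  -0.5 -14.9]
scanner {'uv': [313.3, 232.0], 'confidence': 0.61} [ 447.4 -377.7    4. ]
top [([440.1, 188.7], 0.45, array([ 655.8, -233.6,   60. ])), ([145.3, 296.9], 0.39, array([460.9, 349.5,  60. ]))]
scene [([264.5, 347.2], 0.73, array([ 646.7, -230.3,   60. ]))]
(array([ 652.78909752, -232.49244674,   68.46171029]), np.float64(1.3613379951460143))
```

View pics/w3.png

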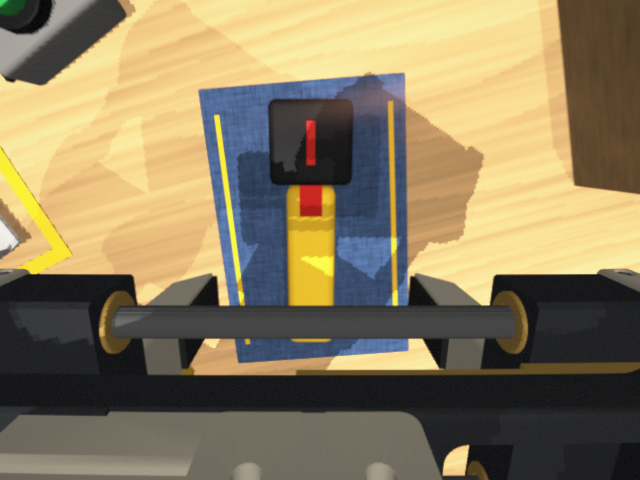

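Run:
```python
from h import *
plan([((652.5,-232.5,120),down(-15)),((652.5,-232.5,72),down(-15))],step=55,rstep=8,hold=2)
```

```text
{"offset": [[0.272, -0.318, 0.017], [0.544, -0.637, 0.035], [0.816, -0.955, 0.052]], "delta_rot": [[-0.0, 0.0, 0.0], [-0.0, 0.0, 0.0], [-0.0, 0.0, 0.0]]}
{"offset": [[0.272, -0.319, 0.017], [0.543, -0.637, 0.035], [0.543, -0.637, 0.035], [0.543, -0.637, 0.035]], "delta_rot": [[-0.0, 0.0, 0.0], [-0.0, 0.0, 0.0], [-0.0, 0.0, 0.0], [-0.0, 0.0, 0.0]]}
{"offset": [[0.001, -0.0, 0.4], [0.001, -0.0, 0.4], [0.001, -0.0, 0.4]], "delta_rot": [[-0.0, 0.0, 0.0], [-0.0, 0.0, 0.0], [-0.0, 0.0, 0.0]]}
end [ 652.5 -232.5   71.9] [-1.80e+02  1.00e-01 -1.49e+01]
```

Emit:
send_rows(offset=[[0.272,-0.318,0.017],[0.544,-0.637,0.035],[0.816,-0.955,0.052]], delta_rot=[[0,0,0],[0,0,0],[0,0,0]], grip=0)

```text
time: 24.72
tool_pos: [571.1, -289.1, 124.6]
tcp_rot: [3.142, 0.0, -0.26]
contact_force: [0.9, -1.9, 1.1]
grip_width: 66.4
finger_force: 0.0
```

Emit:
send_rows(offset=[[0.272,-0.319,0],[0.543,-0.637,0],[0.543,-0.637,0],[0.543,-0.637,0],[0.543,-0.637,0]], delta_rot=[[0,0,0],[0,0,0],[0,0,0],[0,0,0],[0,0,0]])

```text
time: 25.35
tool_pos: [651.7, -233.8, 125.0]
tcp_rot: [3.141, 0.001, -0.261]
contact_force: [-0.6, -0.9, 0.8]
grip_width: 16.5
finger_force: 0.0
```

Run:
```python
from h import *
p,q=cur(); print(p.round(1),q.as_euler('xyz',degrees=True).round(1),get_obs()["grip_width"])
im=optics.capture("wrist"); C=optics.get_calibration("wrist"); s=optics.capture("scene")
cv2.imwrite("pics/b1.png",np.hstack([im[:,:],s[120:600,0:0]])[:,:,::-1])
g=cv2.inRange(cv2.cvtColor(im,cv2.COLOR_RGB2HSV),(45,120,60),(80,255,255))
n,_,st,ce=cv2.connectedComponentsWithStats(g)
for i in range(1,n):
    if st[i,4]>60: print(st[i],ce[i].round(1),onz(C,ce[i],60).round(1))
print("tcp px at z60",proj(C,[*p[:2],60]))
```

```text
[ 651.7 -233.8  125. ] [180.   0. -15.] 16.46176271031398Traceback (most recent call last):
  File "<stdin>", line 4, in <module>
    return _nx.concatenate(arrs, 1, dtype=dtype, casting=casting)
           ~~~~~~~~~~~~~~~^^^^^^^^^^^^^^^^^^^^^^^^^^^^^^^^^^^^^^^
ValueError: all the input array dimensions except for the concatenation axis must match exactly, but along dimension 0, the array at index 0 has size 480 and the array at index 1 has size 360
```

Run:
```python
from h import *
p,q=cur()
im=optics.capture("wrist"); C=optics.get_calibration("wrist"); t=optics.capture("top"); c=optics.get_calibration("top")
cv2.imwrite("pics/b1.png",im[:,:,::-1])
for im_,c_ in((im,C),(t,c)):
    g=cv2.inRange(cv2.cvtColor(im_,cv2.COLOR_RGB2HSV),(45,120,60),(80,255,255))
    n,_,st,ce=cv2.connectedComponentsWithStats(g)
    for i in range(1,n):
        if st[i,4]>60: print(st[i],ce[i].round(1),onz(c_,ce[i],60).round(1))
```

```text
[ 296  226   42   44 1459] [316.4 247.8] [ 655.1 -236.    60. ]
[ 65 366  21   8 105] [ 75.3 370.4] [610.7 -41.9  60. ]
[300 232  26  22 107] [314.1 245.1] [552.   17.9  60. ]
```

View pics/b1.png

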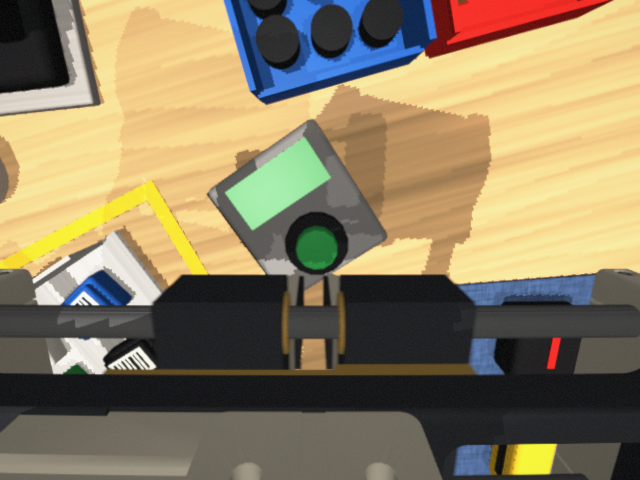

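Emit:
send_rows(offset=[[0.024,0.011,0.2],[0.024,0.011,0.42],[0.024,0.011,0.5],[0.024,0.011,0.52],[0.024,0.011,0.52]], delta_rot=[[0,0,0],[0,0,0],[0,0,0],[0,0,0],[0,0,0]], grip=0)

```text
time: 26.18
tool_pos: [655.5, -235.0, 63.7]
tcp_rot: [3.141, -0.001, -0.26]
contact_force: [-1.8, 1.0, 2.5]
grip_width: 0.7
finger_force: 0.8
```

Emit:
send_rows(offset=[[0,0,0.03],[0,0,0.05],[0,0,0.065],[0,0,0.065],[0,0,0.065]], delta_rot=[[0,0,0],[0,0,0],[0,0,0],[0,0,0],[0,0,0]])

```text
time: 26.8
tool_pos: [655.9, -235.2, 56.3]
tcp_rot: [3.141, -0.003, -0.259]
contact_force: [-0.9, -0.5, 7.9]
grip_width: 0.5
finger_force: 4.1
```

Emit:
send_rows(offset=[[0,0,0.01],[0,0,0.02],[0,0,0.03],[0,0,0.03],[0,0,0.03]], delta_rot=[[0,0,0],[0,0,0],[0,0,0],[0,0,0],[0,0,0]])

```text
time: 27.42
tool_pos: [656.1, -235.2, 55.9]
tcp_rot: [3.14, -0.004, -0.259]
contact_force: [-7.5, 2.5, 24.0]
grip_width: 0.2
finger_force: 12.3
```

Emit:
send_rows(offset=[[0,0,-0.2],[0,0,-0.5],[0,0,-0.95],[0,0,-0.95]], delta_rot=[[0,0,0],[0,0,0],[0,0,0],[0,0,0]])

```text
time: 27.92
tool_pos: [657.4, -235.6, 170.5]
tcp_rot: [3.14, -0.01, -0.259]
contact_force: [0.1, 1.1, -0.1]
grip_width: 0.2
finger_force: 0.0
```

Run:
```python
from h import *
p,q=cur(); print(p.round(1),get_obs()["contact_force"])
plan([((560,-80,230),down(16.5))],step=55,rstep=9,hold=3)
```

```text
[ 657.4 -235.6  170.5] [ 0.10317285  1.12531943 -0.09751324]
{"offset": [[-0.278, -0.261, -0.127], [-0.556, -0.522, -0.254], [-0.834, -0.783, -0.381]], "delta_rot": [[0.0, -0.0, -0.022], [0.0, -0.001, -0.044], [0.001, -0.001, -0.065]]}
{"offset": [[-0.152, -0.351, -0.124], [-0.152, -0.351, -0.124], [-0.152, -0.351, -0.124], [-0.152, -0.351, -0.124]], "delta_rot": [[-0.0, -0.001, -0.022], [-0.0, -0.001, -0.022], [-0.0, -0.001, -0.022], [-0.0, -0.001, -0.022]]}
end [560. -80. 230.] [-179.9    0.2   16.5]
```

Emit:
send_rows(offset=[[-0.278,-0.261,-0.127],[-0.556,-0.522,-0.254],[-0.834,-0.783,-0.381]], delta_rot=[[0,0,-0.022],[0,0,-0.044],[0,0,-0.066]], grip=1)

```text
time: 28.3
tool_pos: [581.1, -116.9, 209.8]
tcp_rot: [-3.14, 0.002, 0.159]
contact_force: [1.1, 0.7, 0.5]
grip_width: 26.0
finger_force: 0.0
```

Emit:
send_rows(offset=[[-0.152,-0.351,-0.124],[-0.152,-0.351,-0.124],[-0.152,-0.351,-0.124],[-0.152,-0.351,-0.124],[-0.152,-0.351,-0.124],[-0.152,-0.351,-0.124]], delta_rot=[[0,0,-0.022],[0,0,-0.022],[0,0,-0.022],[0,0,-0.022],[0,0,-0.022],[0,0,-0.022]])

```text
time: 29.05
tool_pos: [558.0, -79.9, 225.3]
tcp_rot: [-3.141, 0.001, 0.292]
contact_force: [-0.4, 0.8, 0.4]
grip_width: 85.7
finger_force: 0.0
```

Run:
```python
from h import *
p,q=cur(); print(p.round(1),q.as_euler('xyz',degrees=True).round(1))
C=optics.get_calibration("wrist"); im=optics.capture("wrist"); cv2.imwrite("pics/t1.png",im[:,:,::-1])
cs=optics.get_calibration("scene"); optics.capture("scene"); b=finder.pinpoint("tray_bar","scene"); w=finder.pinpoint("tray_bar","wrist")
print(b[:2],w[:2])
if b and w: print(tri([ray(cs,b[0]["uv"]),ray(C,w[0]["uv"])]))
for r in finder.pinpoint("scanner","scene")[:2]: print("scanner",onz(cs,r["uv"],4).round(1))
```

```text
[558.  -79.9 225.3] [-180.     0.    16.8]
[{'uv': [325.8, 247.8], 'confidence': 0.9}] [{'uv': [243.9, 194.9], 'confidence': 0.87}]
(array([577.24775496, -17.82947939, 122.05238559]), np.float64(2.772060927906577))
scanner [ 325.3 -187.1    4. ]
scanner [ 439.3 -373.6    4. ]
```

View pics/t1.png

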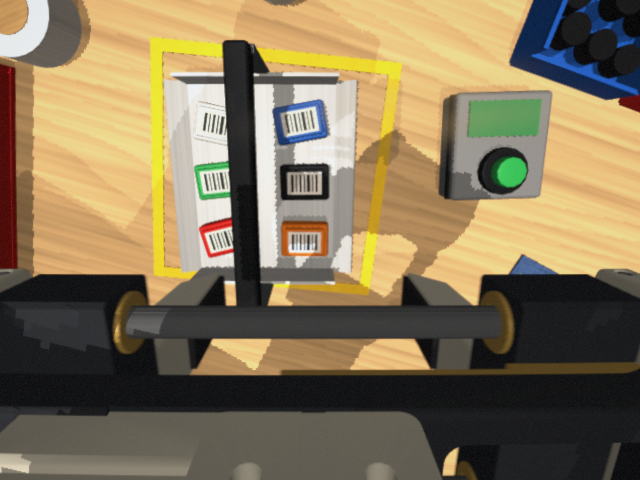

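Run:
```python
from h import *
C=optics.get_calibration("wrist"); im=cv2.imread("pics/t1.png")
g=im.max(2).astype(int)
L=[];Rr=[]
for v in range(80,270,10):
    x=g[v,215:275]<50
    i=np.where(x)[0]
    # longest run
    runs=np.split(i,np.where(np.diff(i)>1)[0]+1); r=max(runs,key=len)
    L.append(onz(C,(215+r[0]-.5,v),126)[:2]); Rr.append(onz(C,(215+r[-1]+.5,v),126)[:2]); 
for n,A in(("L",L),("R",Rr)):
    A=np.array(A); k=np.polyfit(A[:,0],A[:,1],1); print(n,"yaw",np.degrees(np.arctan(k[0])).round(2),"y at x=575",np.polyval(k,575).round(1), "x range",A[:,0].min(),A[:,0].max(), np.abs(np.polyval(k,A[:,0])-A[:,1]).max())
for uv in [(237,42),(172,76),(338,79),(167,270),(334,282)]: print(uv,onz(C,uv,126).round(1),onz(C,uv,45).round(1))
```

```text
L yaw 16.64 y at x=575 -10.3 x range 525.4507551190034 647.509238873467 0.7005561340840316
R yaw 16.42 y at x=575 -29.6 x range 530.757029023373 653.2976561460083 0.8297654995401302
(237, 42) [672.8   9.  126. ] [688.7  30.2  45. ]
(172, 76) [640.1  46.1 126. ] [645.7  79.1  45. ]
(338, 79) [670.3 -61.8 126. ] [685.5 -62.8  45. ]
(167, 270) [502.4  23.2 126. ] [464.6  48.9  45. ]
(334, 282) [ 530.3 -103.4  126. ] [ 501.3 -117.6   45. ]
```

Emit:
send_rows(offset=[[0,0,-0.3],[0,0,-0.3],[0,0,-0.3],[0,0,-0.3],[0,0,-0.3]], delta_rot=[[0.02,0.02,0],[0.04,0.04,0],[0.06,0.06,0],[0.06,0.06,0],[0.06,0.06,0]])

```text
time: 29.92
tool_pos: [558.1, -79.5, 262.0]
tcp_rot: [-2.749, -0.366, 0.22]
contact_force: [-0.4, -0.4, 1.1]
grip_width: 91.6
finger_force: 0.0
```

Run:
```python
from h import *
import pickle
o=get_obs(); print(o["joint_positions"],o["tool_pos"],o["tcp_rot"])
pickle.dump([o],open("o1.pkl","wb"))
```

```text
[-0.5750467   0.35871042  1.52342503  0.54401677  1.34433051  0.55417294] [558.08806902 -79.48579528 261.991284  ] [-2.74855287 -0.36624026  0.21980282]
```

Emit:
send_rows(offset=[[0,0,0],[0,0,0],[0,0,0],[0,0,0],[0,0,0],[0,0,0]], delta_rot=[[0.02,-0.03,0],[0.04,-0.06,0],[0.06,-0.09,0],[0.06,-0.12,0],[0.06,-0.12,0],[0.06,-0.12,0]])

```text
time: 30.68
tool_pos: [559.2, -77.0, 259.8]
tcp_rot: [-2.373, 0.269, 0.629]
contact_force: [-0.6, 0.6, -0.7]
grip_width: 91.9
finger_force: 0.0
```

Run:
```python
from h import *
import pickle
L=pickle.load(open("o1.pkl","rb")); o=get_obs(); L.append(o); pickle.dump(L,open("o1.pkl","wb"))
print(o["joint_positions"],o["tool_pos"],o["tcp_rot"])
D=[(a["joint_positions"],np.array(a["tool_pos"]),R.from_euler('xyz',a["tcp_rot"])) for a in L]
D.append((np.array([-1.26001475,.342742722,1.52499381,-3.7e-5,1.27544712,-.145953135]),np.array([231.44,-470.77,226.04]),R.from_euler('xyz',[-3.14001,-.000196,.456745])))
D.append((np.array([-.80441635,.563876939,1.476308,-6.08e-5,1.10278,1.17675]),np.array([462.56,-370.36,119.47]),R.from_euler('xyz',[-3.141115,.00129,-.41034])))
E_=lambda ax,t:R.from_euler(ax,t)
def fk(j,k,s4,s6):
    d1,a2,d4,d6,a3,a1=k
    q1=E_('z',j[0]); q2=q1*E_('y',j[1]); q3=q2*E_('y',j[2]); q4=q3*E_('z',s4*j[3]); q5=q4*E_('y',j[4]); q6=q5*E_('z',s6*j[5])*E_('z',k0)
    p=np.array([0,0,d1])+q1.apply([a1,0,0])+q2.apply([0,0,a2])+q3.apply([a3,0,d4])+q6.apply([0,0,d6]); return p,q6
from scipy.optimize import least_squares
for s4 in(1,-1):
  for s6 in(1,-1):
   for k0 in(np.pi/2,-np.pi/2):
    f=lambda k:np.concatenate([np.r_[fk(j,k,s4,s6)[0]-p,] for j,p,q in D])
    s=least_squares(f,[180,465,380,250,0,0]); e=[np.degrees((fk(j,s.x,s4,s6)[1].inv()*q).magnitude()).round(1) for j,p,q in D]
    print(s4,s6,round(k0,2),s.x.round(1),np.abs(s.fun).max().round(2),e)
```

```text
[-0.38902966  0.87935425  0.74155036  0.27173235  2.28687901  0.75869582] [559.18010707 -77.04478301 259.82101319] [-2.37286663  0.26918547  0.62878535]
1 1 1.57 [483.2 637.  379.9 492.3 273.2  29.1] 70.69 [np.float64(0.0), np.float64(0.0), np.float64(0.0), np.float64(0.0)]
1 1 -1.57 [483.2 637.  379.9 492.3 273.2  29.1] 70.69 [np.float64(180.0), np.float64(180.0), np.float64(180.0), np.float64(180.0)]
1 -1 1.57 [483.2 637.  379.9 492.3 273.2  29.1] 70.69 [np.float64(63.5), np.float64(86.9), np.float64(16.7), np.float64(134.8)]
1 -1 -1.57 [483.2 637.  379.9 492.3 273.2  29.1] 70.69 [np.float64(116.5), np.float64(93.1), np.float64(163.3), np.float64(45.2)]
-1 1 1.57 [-943.3  -79.8  378.5 -462.5 -969.  -130.5] 81.96 [np.float64(62.3), np.float64(31.1), np.float64(0.0), np.float64(0.0)]
-1 1 -1.57 [-943.3  -79.8  378.5 -462.5 -969.  -130.5] 81.96 [np.float64(166.7), np.float64(159.7), np.float64(180.0), np.float64(180.0)]
-1 -1 1.57 [-943.3  -79.8  378.5 -462.5 -969.  -130.5] 81.96 [np.float64(96.4), np.float64(69.8), np.float64(16.7), np.float64(134.8)]
-1 -1 -1.57 [-943.3  -79.8  378.5 -462.5 -969.  -130.5] 81.96 [np.float64(113.4), np.float64(115.3), np.float64(163.3), np.float64(45.2)]
```

```bash
cat > kin.py <<'E'
from h import *
import pickle
from scipy.optimize import least_squares
E_=lambda ax,t:R.from_euler(ax,t)
def load():
    D=[(np.array(a["joint_positions"]),np.array(a["tool_pos"]),R.from_euler('xyz',a["tcp_rot"])) for a in pickle.load(open("o1.pkl","rb"))]
    D.append((np.array([-1.26001475,.342742722,1.52499381,-3.7e-5,1.27544712,-.145953135]),np.array([231.44,-470.77,226.04]),None))
    D.append((np.array([-.80441635,.563876939,1.476308,-6.08e-5,1.10278,1.17675]),np.array([462.56,-370.36,119.47]),None))
    return D
def fk(j,k):
    d1,a2,d4,d6,a3,y2,y4,x5=k
    q1=E_('z',j[0]); q2=q1*E_('y',j[1]); q3=q2*E_('y',j[2]); q4=q3*E_('z',j[3]); q5=q4*E_('y',j[4]); q6=q5*E_('z',j[5]+np.pi/2)
    return np.array([0,0,d1])+q2.apply([0,y2,a2])+q3.apply([a3,0,d4])+q4.apply([0,y4,0])+q5.apply([x5,0,d6]),q6
def fit(D,mask,x0=(180,465,380,250,0,0,0,0)):
    x0=np.array(x0,float); m=np.array(mask,bool)
    def full(v): x=x0.copy(); x[m]=v; return x
    s=least_squares(lambda v:np.concatenate([fk(j,full(v))[0]-p for j,p,_ in D]),x0[m]); return full(s.x),np.abs(s.fun).max()
E
python3 - <<'E'
from kin import *
D=load()
for m in ([1,1,1,1,0,0,0,0],[1,1,1,1,0,0,0,1],[1,1,1,1,0,0,1,1],[1,1,1,1,1,0,1,1],[1,1,1,1,0,1,1,1],[1]*8):
    x,e=fit(D,m); print(m,x.round(1),e.round(2))
    print([ (fk(j,x)[0]-p).round(1).tolist() for j,p,_ in D])
E
```

```text
[1, 1, 1, 1, 0, 0, 0, 0] [156.3 632.  323.6 429.2   0.    0.    0.    0. ] 80.48
[[-10.7, -17.3, 16.9], [-51.5, -37.1, -14.1], [-72.1, -25.4, 1.7], [-28.6, -80.5, -4.5]]
[1, 1, 1, 1, 0, 0, 0, 1] [132.  667.3 334.7 438.3   0.    0.    0.   29.8] 79.7
[[-12.1, -6.9, 17.7], [-43.2, -44.3, -2.8], [-74.3, -18.4, -1.7], [-29.3, -79.7, -13.1]]
[1, 1, 1, 1, 0, 0, 1, 1] [135.8 526.3 353.1 313.8   0.    0.   76.9   2.1] 25.83
[[-1.4, -14.0, 25.8], [-7.0, -1.0, -1.6], [-1.7, 6.8, -11.7], [4.6, -4.1, -12.5]]
[1, 1, 1, 1, 1, 0, 1, 1] [248.7 520.3 370.9 335.7  84.2   0.   73.  -12.5] 25.1
[[3.4, -10.0, 25.1], [-1.9, 0.4, -3.5], [-3.9, 1.0, -12.1], [-5.8, 1.1, -9.6]]
[1, 1, 1, 1, 0, 1, 1, 1] [162.  508.6 370.8 305.6   0.   80.8  -2.1   8.4] 5.79
[[-2.7, -1.5, -1.1], [-2.6, -0.8, 1.2], [1.4, 3.0, 0.8], [5.8, -2.8, -1.0]]
[1, 1, 1, 1, 1, 1, 1, 1] [222.9 506.2 379.6 318.1  46.5  76.4   0.    0. ] 0.0
[[-0.0, 0.0, 0.0], [0.0, 0.0, 0.0], [-0.0, -0.0, -0.0], [0.0, -0.0, 0.0]]
```

```bash
cat >> kin.py <<'E'
LO=np.array([-2.53,-.77,.04,-1,.28,-3.11]);HI=np.array([2.53,2.02,2.7,4.14,2.66,3.11])
def K(): return fit(load(),[1]*8)[0]
def ik(p,q,x0,k):
    s=least_squares(lambda j:np.r_[(fk(j,k)[0]-p)/100,(fk(j,k)[1].inv()*q).as_rotvec()],np.clip(x0,LO+.01,HI-.01),bounds=(LO,HI)); return s.x,np.linalg.norm(s.fun)
E
python3 - <<'E'
from kin import *
k=K(); print(k.round(1))
B=np.array([461,375,250.])
for yaw in range(-90,271,15):
    if not (-95<=yaw<=185): continue
    q0=down(yaw); 
    best,e0=min((ik(B+q0.apply([0,0,19]),q0,np.array([.6,.2,1.5,j4,1.3,j6]),k) for j4 in(0,) for j6 in(-2,0,2)),key=lambda t:t[1])
    for sg in(1,-1):
        j=best.copy(); mx=0;out=[]
        for th in range(0,81,8):
            q=q0*R.from_rotvec([sg*np.radians(th),0,0]); j2,e=ik(B+q.apply([0,0,19]),q,j,k)
            mar=np.minimum(j2-LO,HI-j2).min(); dj=np.abs(j2-j).max(); j=j2; out.append((e,mar,dj))
        o=np.array(out); ok=np.argmax(o[:,0]>1e-3) if (o[:,0]>1e-3).any() else len(o)
        print(yaw,sg,"reach deg",(ok-1)*8,"minmargin",o[:ok,1].min().round(2) if ok else None,"maxdj",o[1:ok,2].max().round(2) if ok>1 else None,j.round(2), "u dir",q0.as_matrix()[:2,1].round(1)*sg)
E
```

```text
[222.9 506.2 379.6 318.1  46.5  76.4   0.    0. ]
-90 1 reach deg 40 minmargin 0.2 maxdj 0.27 [ 0.83  0.31  1.8  -1.    0.73 -1.61] u dir [-1. -0.]
-90 -1 reach deg 80 minmargin 0.01 maxdj 0.16 [ 0.37  1.2   0.52  0.85  2.65 -2.29] u dir [1. 0.]
-75 1 reach deg 40 minmargin 0.18 maxdj 0.29 [ 0.66  0.2   1.97 -1.    0.28 -1.91] u dir [-1.  -0.3]
-75 -1 reach deg 64 minmargin 0.01 maxdj 0.18 [ 0.41  1.17  0.49  0.63  2.66 -2.52] u dir [1.  0.3]
-60 1 reach deg 40 minmargin 0.0 maxdj 0.23 [ 0.68  0.2   1.97 -1.    0.28 -2.02] u dir [-0.9 -0.5]
-60 -1 reach deg 0 minmargin 0.0 maxdj None [ 0.51  1.14  0.45  0.18  2.66 -2.98] u dir [0.9 0.5]
-45 1 reach deg 80 minmargin 0.01 maxdj 0.8 [0.33 0.45 2.38 2.64 1.12 0.15] u dir [-0.7 -0.7]
-45 -1 reach deg 56 minmargin 0.08 maxdj 0.18 [ 0.68  1.18  0.4  -0.56  2.66  2.58] u dir [0.7 0.7]
-30 1 reach deg 80 minmargin 0.31 maxdj 0.4 [0.14 0.48 2.29 2.14 1.18 0.32] u dir [-0.5 -0.9]
-30 -1 reach deg 64 minmargin 0.06 maxdj 0.17 [ 0.74  1.25  0.37 -0.95  2.66  2.17] u dir [0.5 0.9]
-15 1 reach deg 80 minmargin 0.56 maxdj 0.26 [0.04 0.53 2.14 1.76 1
[... 1969 characters left out ...]
]
135 -1 reach deg 80 minmargin 0.01 maxdj 0.8 [ 0.33  0.45  2.38  2.64  1.12 -2.99] u dir [-0.7 -0.7]
150 1 reach deg 64 minmargin 0.06 maxdj 0.17 [ 0.74  1.25  0.37 -0.95  2.66 -0.97] u dir [0.5 0.9]
150 -1 reach deg 80 minmargin 0.28 maxdj 0.4 [ 0.14  0.48  2.29  2.14  1.18 -2.83] u dir [-0.5 -0.9]
165 1 reach deg 72 minmargin 0.12 maxdj 0.15 [ 0.8   1.2   0.49 -1.    2.53 -1.02] u dir [0.3 1. ]
165 -1 reach deg 80 minmargin 0.45 maxdj 0.26 [ 0.04  0.53  2.14  1.76  1.28 -2.66] u dir [-0.3 -1. ]
180 1 reach deg 72 minmargin 0.07 maxdj 0.12 [ 0.87  1.09  0.73 -1.    2.31 -0.99] u dir [0. 1.]
180 -1 reach deg 80 minmargin 0.58 maxdj 0.18 [ 0.01  0.6   1.94  1.48  1.42 -2.53] u dir [-0. -1.]
```

Run:
```python
from h import *
plan([((576.5,-19.5,210),down(16.5)),((576.5,-19.5,96),down(16.5))],step=40,rstep=9,hold=2)
```

```text
{"offset": [[0.082, -0.002, 0.07], [0.165, -0.004, 0.141], [0.247, -0.007, 0.211], [0.33, -0.009, 0.281], [0.412, -0.011, 0.352], [0.495, -0.013, 0.422], [0.495, -0.013, 0.422], [0.495, -0.013, 0.422]], "delta_rot": [[-0.019, 0.01, 0.006], [-0.038, 0.02, 0.012], [-0.057, 0.03, 0.017], [-0.075, 0.041, 0.023], [-0.094, 0.051, 0.029], [-0.113, 0.061, 0.035], [-0.113, 0.061, 0.035], [-0.113, 0.061, 0.035]]}
{"offset": [[-0.0, 0.0, 0.317], [-0.0, 0.0, 0.633], [-0.001, 0.0, 0.95], [-0.001, 0.0, 0.95], [-0.001, 0.0, 0.95]], "delta_rot": [[-0.0, -0.0, -0.0], [-0.0, -0.0, -0.0], [-0.0, -0.0, -0.0], [-0.0, -0.0, -0.0], [-0.0, -0.0, -0.0]]}
end [576.4 -19.5  96. ] [-180.    -0.    16.4]
```

Emit:
send_rows(offset=[[0.082,-0.002,0.07],[0.165,-0.004,0.141],[0.247,-0.007,0.211],[0.33,-0.009,0.281],[0.412,-0.011,0.352],[0.495,-0.013,0.422],[0.495,-0.013,0.422],[0.495,-0.013,0.422]], delta_rot=[[-0.019,0.01,0.006],[-0.038,0.02,0.012],[-0.057,0.03,0.017],[-0.075,0.041,0.023],[-0.094,0.051,0.029],[-0.113,0.061,0.035],[-0.113,0.061,0.035],[-0.113,0.061,0.035]])

```text
time: 31.68
tool_pos: [575.9, -22.2, 213.5]
tcp_rot: [-3.14, -0.004, 0.283]
contact_force: [1.2, 0.2, -0.3]
grip_width: 91.6
finger_force: 0.0
```

Run:
```python
from h import *
p,q=cur(); print(p.round(1),q.as_euler('xyz',degrees=True).round(2))
C=optics.get_calibration("wrist"); im=optics.capture("wrist")
g=im.max(2).astype(int); A=[]
cw=lambda x,y,z:proj(C,[x,y,z])
print([cw(672.8,9,126).round(0),cw(600,-12.6,126).round(0)])
for v in range(60,260,20):
    i=np.where(g[v,270:360]<50)[0]
    if len(i)<5: continue
    r=max(np.split(i,np.where(np.diff(i)>1)[0]+1),key=len)
    l=onz(C,(270+r[0]-.5,v),126)[:2]; rr=onz(C,(270+r[-1]+.5,v),126)[:2]; A.append(np.r_[(l+rr)/2,np.linalg.norm(l-rr)])
A=np.array(A); print(A.round(1)); kk=np.polyfit(A[:,0],A[:,1],1); print(np.degrees(np.arctan(kk[0])),np.polyval(kk,p[0])-p[1])
```

```text
[575.9 -22.2 213.5] [-179.92   -0.24   16.19]
[array([311.,  94.]), array([312., 210.])]
[[ 6.455e+02  3.000e-01  1.270e+01]
 [ 6.324e+02 -1.700e+00  1.630e+01]
 [ 6.195e+02 -5.400e+00  1.650e+01]
 [ 6.131e+02 -3.270e+01  2.090e+01]
 [ 5.926e+02 -1.310e+01  1.700e+01]
 [ 5.787e+02 -1.750e+01  1.650e+01]]
15.53049312705034 -0.008529411492414596
```

Emit:
send_rows(offset=[[0,0,0.3],[0,0,0.6],[0,0,0.85],[0,0,0.95],[0,0,0.95],[0,0,0.95],[0,0,0.95]], delta_rot=[[0,0,0],[0,0,0],[0,0,0],[0,0,0],[0,0,0],[0,0,0],[0,0,0]])

```text
time: 32.6
tool_pos: [576.5, -21.8, 99.2]
tcp_rot: [-3.141, -0.004, 0.282]
contact_force: [0.1, -0.1, -0.3]
grip_width: 91.7
finger_force: 0.0
```

Emit:
send_rows(offset=[[0.005,-0.018,0.028],[0.005,-0.018,0.028],[0.005,-0.018,0.028]], delta_rot=[[0,0,-0.001],[0,0,-0.001],[0,0,-0.001]])

```text
time: 32.98
tool_pos: [575.8, -19.3, 94.8]
tcp_rot: [-3.14, -0.002, 0.289]
contact_force: [-0.5, 0.5, -0.6]
grip_width: 91.7
finger_force: 0.0
```

Emit:
send_rows(offset=[[0,0,0],[0,0,0],[0,0,0],[0,0,0],[0,0,0],[0,0,0],[0,0,0],[0,0,0]], delta_rot=[[0,0,0],[0,0,0],[0,0,0],[0,0,0],[0,0,0],[0,0,0],[0,0,0],[0,0,0]], grip=0)

```text
time: 33.98
tool_pos: [575.8, -19.4, 94.7]
tcp_rot: [-3.14, -0.002, 0.289]
contact_force: [0.2, 1.9, -2.2]
grip_width: 17.7
finger_force: 30.0
```

Emit:
send_rows(offset=[[0,0,-0.05],[0,0,-0.1],[0,0,-0.2],[0,0,-0.3],[0,0,-0.4],[0,0,-0.4],[0,0,-0.4]], delta_rot=[[0,0,0],[0,0,0],[0,0,0],[0,0,0],[0,0,0],[0,0,0],[0,0,0]])

```text
time: 34.85
tool_pos: [575.4, -19.4, 142.5]
tcp_rot: [-3.14, -0.002, 0.289]
contact_force: [0.2, 0.0, -5.3]
grip_width: 17.5
finger_force: 30.0
```

Run:
```python
from h import *
p,q=cur(); print(p.round(1),get_obs()["moment"],get_obs()["contact_force"])
s=optics.capture("scene"); cv2.imwrite("pics/g1.png",s[120:420,120:560,::-1])
Q=down(5)
plan([((560,20,200),down(14)),((461,385,231),Q)],step=32,rstep=6,hold=3)
```

```text
[575.4 -19.4 142.5] [-0.03332542  0.01462285  0.02575279] [ 0.20233674  0.0377183  -5.33518063]
{"offset": [[-0.009, -0.117, -0.16], [-0.019, -0.235, -0.32], [-0.028, -0.352, -0.481], [-0.028, -0.352, -0.481], [-0.028, -0.352, -0.481], [-0.028, -0.352, -0.481]], "delta_rot": [[-0.0, -0.0, 0.002], [-0.0, -0.0, 0.005], [-0.0, -0.0, 0.007], [-0.0, -0.0, 0.007], [-0.0, -0.0, 0.007], [-0.0, -0.0, 0.007]]}
{"offset": [[-0.005, -0.263, -0.021], [-0.011, -0.525, -0.042], [-0.016, -0.788, -0.063]], "delta_rot": [[-0.0, -0.0, 0.002], [-0.0, -0.0, 0.004], [-0.0, -0.0, 0.006]]}
{"offset": [[-0.015, -0.262, -0.021], [-0.03, -0.524, -0.042], [-0.046, -0.787, -0.063]], "delta_rot": [[-0.0, -0.0, 0.002], [-0.0, -0.0, 0.004], [-0.0, -0.0, 0.006]]}
{"offset": [[-0.025, -0.261, -0.021], [-0.05, -0.523, -0.042], [-0.075, -0.784, -0.063]], "delta_rot": [[-0.0, -0.0, 0.002], [-0.0, -0.0, 0.004], [-0.0, -0.0, 0.007]]}
{"offset": [[-0.036, -0.26, -0.021], [-0.073, -0.52, -0.041], [-0.109, -0.781, -0.062], [-0.109, -0.781, -0.062], [-0.109, -0.781, -0.062], [-0.109, -0.781, -0.062]], "delta_rot": [[-0.0, -0.0, 0.002], [-0.0, -0.0, 0.004], [-0.0, -0.0, 0.006], [-0.0, -0.0, 0.006], [-0.0, -0.0, 0.006], [-0.0, -0.0, 0.006]]}
end [461.  385.1 231. ] [-1.799e+02 -1.000e-01  5.000e+00]
```

View pics/g1.png

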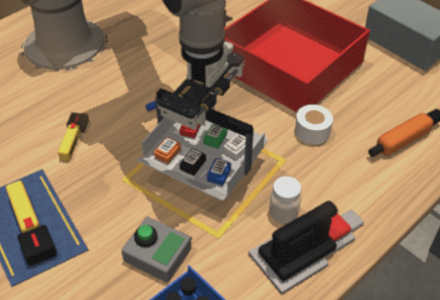

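Emit:
send_rows(offset=[[-0.009,-0.08,-0.16],[-0.019,-0.16,-0.32],[-0.028,-0.25,-0.45],[-0.028,-0.352,-0.481]], delta_rot=[[0,0,0.002],[0,0,0.005],[0,0,0.007],[0,0,0.007]])

```text
time: 35.4
tool_pos: [560.5, 20.4, 201.3]
tcp_rot: [-3.14, -0.004, 0.244]
contact_force: [0.0, 0.5, -6.4]
grip_width: 17.9
finger_force: 30.0
```

Emit:
send_rows(offset=[[-0.003,-0.15,-0.012],[-0.007,-0.34,-0.027],[-0.012,-0.56,-0.045],[-0.016,-0.788,-0.063]], delta_rot=[[0,0,0.001],[0,0,0.003],[0,0,0.004],[0,0,0.006]])

```text
time: 35.9
tool_pos: [534.5, 112.8, 207.3]
tcp_rot: [-3.139, -0.0, 0.207]
contact_force: [0.6, 0.6, -5.7]
grip_width: 17.7
finger_force: 30.0
```

Emit:
send_rows(offset=[[-0.015,-0.262,-0.021],[-0.03,-0.524,-0.042],[-0.046,-0.787,-0.063]], delta_rot=[[0,0,0.002],[0,0,0.004],[0,0,0.006]])

```text
time: 36.28
tool_pos: [509.5, 204.1, 215.1]
tcp_rot: [-3.14, -0.0, 0.169]
contact_force: [1.0, -0.0, -5.6]
grip_width: 17.6
finger_force: 30.0
```

Emit:
send_rows(offset=[[-0.025,-0.261,-0.021],[-0.05,-0.523,-0.042],[-0.075,-0.784,-0.063]], delta_rot=[[0,0,0.002],[0,0,0.004],[0,0,0.007]])

```text
time: 36.65
tool_pos: [484.7, 295.3, 222.8]
tcp_rot: [-3.14, -0.0, 0.125]
contact_force: [-0.5, -0.6, -5.6]
grip_width: 17.5
finger_force: 30.0
```

Emit:
send_rows(offset=[[-0.032,-0.23,-0.018],[-0.06,-0.43,-0.034],[-0.083,-0.6,-0.047],[-0.1,-0.72,-0.057],[-0.109,-0.781,-0.062],[-0.109,-0.781,-0.062],[-0.109,-0.781,-0.062]], delta_rot=[[0,0,0.002],[0,0,0.004],[0,0,0.005],[0,0,0.006],[0,0,0.006],[0,0,0.006],[0,0,0.006]])

```text
time: 37.52
tool_pos: [461.5, 384.4, 231.1]
tcp_rot: [-3.14, -0.002, 0.087]
contact_force: [1.1, 0.8, -5.2]
grip_width: 18.0
finger_force: 30.0
```

Run:
```python
from kin import *
o=get_obs(); p,q=cur(); print(p.round(1),q.as_euler('xyz',degrees=True).round(2),o["contact_force"].round(1),o["grip_width"],o["joint_positions"].round(2))
s=optics.capture("scene"); cv2.imwrite("pics/c1.png",s[20:320,220:640,::-1])
k=K(); q0=q; B=p+q0.apply([0,0,-19]); j=o["joint_positions"]
for th in (0,20,40,60,75):
    Q=q0*R.from_rotvec([np.radians(th),0,0]); j,e=ik(B+Q.apply([0,0,19]),Q,j,k); print(th,j.round(2),round(e,4))
off=[(q0.inv().apply(B+(q0*R.from_rotvec([np.radians(t),0,0])).apply([0,0,19])-p)/120).round(3).tolist() for t in (6,12,18,24,30,36,42,48,54,60,66,72,76)]; print(off)
```

```text
[461.5 384.4 231.1] [-1.7991e+02 -1.0000e-01  4.9800e+00] [ 1.1  0.8 -5.2] 18.005301473376875 [0.57 0.48 1.3  0.   1.36 2.05]
0 [0.57 0.48 1.3  0.   1.36 2.05] 0.0
20 [0.4  0.4  1.48 0.36 1.17 1.76] 0.0
40 [0.23 0.39 1.65 0.78 1.13 1.36] 0.0
60 [0.1  0.47 1.78 1.16 1.24 0.96] 0.0
75 [0.04 0.58 1.85 1.37 1.4  0.72] 0.0
[[-0.0, -0.017, -0.001], [-0.0, -0.033, -0.003], [-0.0, -0.049, -0.008], [0.0, -0.064, -0.014], [-0.0, -0.079, -0.021], [-0.0, -0.093, -0.03], [-0.0, -0.106, -0.041], [-0.0, -0.118, -0.052], [-0.0, -0.128, -0.065], [0.0, -0.137, -0.079], [0.0, -0.145, -0.094], [0.0, -0.151, -0.109], [-0.0, -0.154, -0.12]]
```

View pics/c1.png

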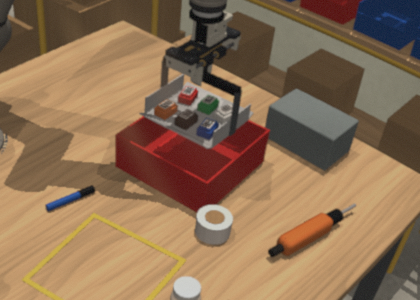

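Emit:
send_rows(offset=[[0,-0.017,-0.001],[0,-0.033,-0.003],[0,-0.049,-0.008],[0,-0.064,-0.014],[0,-0.079,-0.021],[0,-0.093,-0.03],[0,-0.106,-0.041],[0,-0.118,-0.052]], delta_rot=[[0.0167,0,0],[0.0333,0,0],[0.05,0,0],[0.0667,0,0],[0.0833,0,0],[0.1,0,0],[0.1167,0,0],[0.1333,0,0]])

```text
time: 38.58
tool_pos: [460.7, 398.0, 237.6]
tcp_rot: [-2.301, -0.004, 0.087]
contact_force: [-1.8, -0.3, -6.0]
grip_width: 17.5
finger_force: 30.0
```

Emit:
send_rows(offset=[[0,-0.017,-0.001],[0,-0.033,-0.003],[0,-0.049,-0.008],[0,-0.064,-0.014],[0,-0.074,-0.019],[0,-0.074,-0.019],[0,-0.074,-0.019],[0,-0.074,-0.019]], delta_rot=[[0.0167,0,0],[0.0333,0,0],[0.05,0,0],[0.0667,0,0],[0.0778,0,0],[0.0778,0,0],[0.0778,0,0],[0.0778,0,0]])

```text
time: 39.58
tool_pos: [459.9, 403.4, 246.3]
tcp_rot: [-1.814, -0.004, 0.088]
contact_force: [0.4, 0.5, -3.2]
grip_width: 17.8
finger_force: 30.0
```

Run:
```python
from h import *
o=get_obs(); p,q=cur(); print(p.round(1),o["contact_force"].round(1),o["grip_width"],o["time"])
s=optics.capture("scene"); t=optics.capture("top"); cv2.imwrite("pics/c2.png",np.hstack([s[20:320,260:560],t[180:480,0:300]])[:,:,::-1])
```

```text
[459.9 403.4 246.3] [ 0.4  0.5 -3.2] 17.772363919368708 39.575
```

View pics/c2.png

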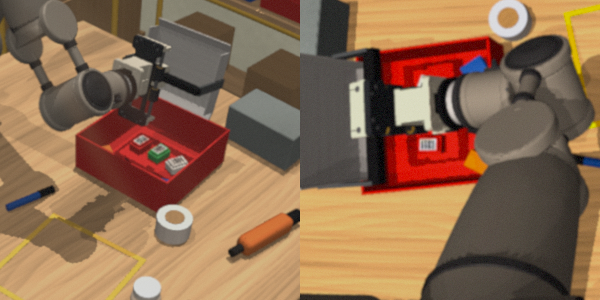

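Emit:
send_rows(offset=[[0,0.022,-0.002],[0,0.043,-0.006],[0,0.064,-0.014],[0,0.084,-0.024],[0,0.097,-0.034]], delta_rot=[[-0.022,0,0],[-0.044,0,0],[-0.066,0,0],[-0.088,0,0],[-0.1055,0,0]])

```text
time: 40.3
tool_pos: [459.9, 396.7, 236.4]
tcp_rot: [-2.479, -0.003, 0.088]
contact_force: [-0.4, 0.6, -3.5]
grip_width: 17.8
finger_force: 30.0
```

Emit:
send_rows(offset=[[0,0.022,-0.002],[0,0.043,-0.006],[0,0.064,-0.014],[0,0.084,-0.024],[0,0.097,-0.034],[0,0.097,-0.034],[0,0.097,-0.034]], delta_rot=[[-0.022,0,0],[-0.044,0,0],[-0.066,0,0],[-0.088,0,0],[-0.1055,0,0],[-0.1055,0,0],[-0.1055,0,0]])

```text
time: 41.18
tool_pos: [460.8, 384.8, 231.1]
tcp_rot: [-3.137, -0.0, 0.088]
contact_force: [-0.7, 0.3, -2.9]
grip_width: 18.0
finger_force: 30.0
```

Run:
```python
from h import *
p,q=cur(); print(p.round(1),q.as_euler('xyz',degrees=True).round(2))
optics.capture("scene"); c=optics.get_calibration("scene")
for r in finder.pinpoint("tray_bar","scene")[:1]: print("bar",onz(c,r["uv"],p[2]+19).round(1))
plan([((577,-20,215),down(11.3)),((577,-20,110),down(11.3))],step=45,rstep=6,hold=3)
```

```text
[460.8 384.8 231.1] [-1.7974e+02 -3.0000e-02  5.0200e+00]
bar [450.5 397.9 250.1]
{"offset": [[0.067, 0.344, 0.012], [0.134, 0.688, 0.025]], "delta_rot": [[-0.0, -0.0, -0.002], [-0.0, -0.0, -0.004]]}
{"offset": [[0.058, 0.345, 0.012], [0.117, 0.691, 0.025]], "delta_rot": [[-0.0, -0.0, -0.002], [-0.0, -0.0, -0.003]]}
{"offset": [[0.052, 0.347, 0.012], [0.104, 0.693, 0.025]], "delta_rot": [[-0.0, -0.0, -0.002], [-0.0, -0.0, -0.004]]}
{"offset": [[0.043, 0.348, 0.012], [0.086, 0.695, 0.024]], "delta_rot": [[-0.0, -0.0, -0.002], [-0.0, -0.0, -0.003]]}
{"offset": [[0.036, 0.349, 0.012], [0.072, 0.697, 0.025], [0.072, 0.697, 0.025], [0.072, 0.697, 0.025], [0.072, 0.697, 0.025]], "delta_rot": [[-0.0, -0.0, -0.002], [-0.001, -0.0, -0.004], [-0.001, -0.0, -0.004], [-0.001, -0.0, -0.004], [-0.001, -0.0, -0.004]]}
{"offset": [[-0.0, -0.001, 0.292], [-0.001, -0.001, 0.583], [-0.001, -0.002, 0.875], [-0.001, -0.002, 0.875], [-0.001, -0.002, 0.875], [-0.001, -0.002, 0.875]], "delta_rot": [[0.0, -0.0, 0.0], [0.0, -0.0, 0.0], [0.0, -0.0, 0.0], [0.0, -0.0, 0.0], [0.0, -0.0, 0.0], [0.0, -0.0, 0.0]]}
end [577.  -20.  109.9] [ 1.799e+02 -1.000e-01  1.140e+01]
```

Emit:
send_rows(offset=[[0.03,0.15,0.006],[0.067,0.344,0.012],[0.134,0.688,0.025]], delta_rot=[[0,0,-0.001],[0,0,-0.002],[0,0,-0.004]])

```text
time: 41.65
tool_pos: [484.8, 302.6, 228.2]
tcp_rot: [-3.138, -0.002, 0.114]
contact_force: [0.6, 0.1, -3.9]
grip_width: 18.0
finger_force: 30.0
```

Emit:
send_rows(offset=[[0.058,0.345,0.012],[0.117,0.691,0.025]], delta_rot=[[0,0,-0.002],[0,0,-0.003]])

```text
time: 41.9
tool_pos: [508.2, 220.5, 225.1]
tcp_rot: [-3.139, -0.002, 0.131]
contact_force: [1.4, -0.3, -3.5]
grip_width: 17.8
finger_force: 30.0
```

Emit:
send_rows(offset=[[0.052,0.347,0.012],[0.104,0.693,0.025]], delta_rot=[[0,0,-0.002],[0,0,-0.004]])

```text
time: 42.15
tool_pos: [531.2, 139.6, 221.9]
tcp_rot: [-3.139, -0.003, 0.156]
contact_force: [0.8, 0.5, -2.9]
grip_width: 17.8
finger_force: 30.0
```

Emit:
send_rows(offset=[[0.043,0.348,0.012],[0.086,0.695,0.024]], delta_rot=[[0,0,-0.002],[0,0,-0.003]])

```text
time: 42.4
tool_pos: [554.2, 58.8, 218.9]
tcp_rot: [-3.139, -0.003, 0.174]
contact_force: [1.2, 0.5, -3.1]
grip_width: 17.6
finger_force: 30.0
```

Emit:
send_rows(offset=[[0.03,0.3,0.012],[0.057,0.55,0.025],[0.072,0.697,0.025],[0.072,0.697,0.025],[0.072,0.697,0.025]], delta_rot=[[0,0,-0.002],[0,0,-0.004],[0,0,-0.004],[0,0,-0.004],[0,0,-0.004]])

```text
time: 43.02
tool_pos: [577.1, -18.4, 215.6]
tcp_rot: [-3.138, -0.002, 0.201]
contact_force: [-0.3, 0.3, -3.5]
grip_width: 17.7
finger_force: 30.0
```

Emit:
send_rows(offset=[[0,0,0.25],[0,0,0.5],[0,0,0.75],[0,0,0.875],[0,0,0.875],[0,0,0.875]], delta_rot=[[0,0,0],[0,0,0],[0,0,0],[0,0,0],[0,0,0],[0,0,0]])

```text
time: 43.78
tool_pos: [578.5, -18.6, 111.8]
tcp_rot: [-3.14, -0.004, 0.201]
contact_force: [-0.1, 0.1, -3.2]
grip_width: 17.4
finger_force: 30.0
```

Run:
```python
from h import *
o=get_obs(); p,q=cur(); print(p.round(1),q.as_euler('xyz',degrees=True).round(2),o["contact_force"].round(1))
s=optics.capture("scene"); t=optics.capture("top"); cv2.imwrite("pics/p1.png",cv2.resize(np.hstack([s[100:380,240:520],t[160:440,20:300]]),(800,400))[:,:,::-1])
```

```text
[578.5 -18.6 111.8] [-179.9    -0.25   11.52] [-0.1  0.1 -3.2]
```

View pics/p1.png

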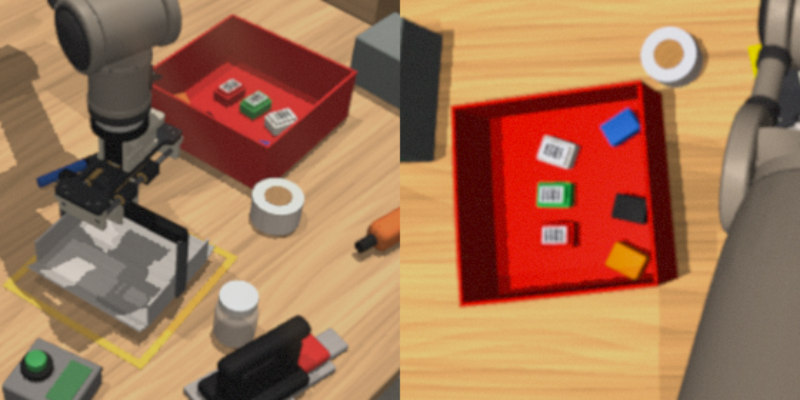

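Emit:
send_rows(offset=[[0,0,0.04],[0,0,0.08],[0,0,0.11],[0,0,0.13],[0,0,0.14],[0,0,0.14],[0,0,0.14]], delta_rot=[[0,0,0],[0,0,0],[0,0,0],[0,0,0],[0,0,0],[0,0,0],[0,0,0]])

```text
time: 44.75
tool_pos: [577.5, -18.6, 94.6]
tcp_rot: [-3.139, -0.002, 0.201]
contact_force: [-4.7, 0.3, 4.5]
grip_width: 17.8
finger_force: 30.0
```

Emit:
send_rows(offset=[[0,0,0],[0,0,0],[0,0,0],[0,0,0],[0,0,0],[0,0,0],[0,0,0]], delta_rot=[[0,0,0],[0,0,0],[0,0,0],[0,0,0],[0,0,0],[0,0,0],[0,0,0]], grip=1)

```text
time: 45.62
tool_pos: [577.7, -18.7, 93.7]
tcp_rot: [-3.139, -0.002, 0.201]
contact_force: [0.1, -0.1, -0.6]
grip_width: 82.9
finger_force: 0.0
```

Emit:
send_rows(offset=[[0,0,-0.15],[0,0,-0.4],[0,0,-0.7],[0,0,-0.98],[0,0,-0.98]], delta_rot=[[0,0,0],[0,0,0],[0,0,0],[0,0,0],[0,0,0]])

```text
time: 46.25
tool_pos: [578.9, -19.3, 214.2]
tcp_rot: [-3.141, -0.008, 0.201]
contact_force: [0.0, 0.1, -1.6]
grip_width: 91.7
finger_force: 0.0
```

Emit:
send_rows(offset=[[-0.4,0,0],[-0.8,0,-0.2],[-0.95,0,-0.3],[-0.95,0,-0.3]], delta_rot=[[0,0,0],[0,0,0],[0,0,0],[0,0,0]])

```text
time: 46.75
tool_pos: [465.1, -42.1, 247.3]
tcp_rot: [-3.139, -0.003, 0.2]
contact_force: [0.6, -0.4, -0.3]
grip_width: 91.9
finger_force: 0.0
```

Run:
```python
from h import *
o=get_obs(); print(o["tool_pos"],o["contact_force"].round(1),o["time"])
w=optics.capture("wrist"); C=optics.get_calibration("wrist"); tr=finder.pinpoint("tray","wrist"); print([onz(C,r["uv"],0).round(1) for r in tr])
s=optics.capture("scene"); c=optics.get_calibration("scene"); t=optics.capture("top"); ct=optics.get_calibration("top")
for n in("tray","scanner","scanner_mat","tray_bar"): print(n,[onz(c,r["uv"],115 if n=="tray_bar" else 0).round(1) for r in finder.pinpoint(n,"scene")],[onz(ct,r["uv"],0).round(1) for r in finder.pinpoint(n,"top")])
cv2.imwrite("pics/f1.png",cv2.resize(np.hstack([s[:,60:520],w]),(800,349))[:,:,::-1])
```

```text
[465.06282203 -42.05633586 247.25339979] [ 0.6 -0.4 -0.3] 46.75
[array([577.9, -18. ,   0. ])]
tray [array([582.1, -26.4,   0. ]), array([487.1,  61.7,   0. ]), array([ 518.6, -398.9,    0. ])] []
scanner [array([ 438. , -373.2,    0. ])] [array([ 314.1, -197.5,    0. ]), array([ 442.9, -375.7,    0. ])]
scanner_mat [array([ 442.6, -377. ,    0. ]), array([651.4, 230.3,   0. ])] [array([ 446.1, -381.1,    0. ])]
tray_bar [array([570.8, -17.4, 115. ])] []
```

View pics/f1.png

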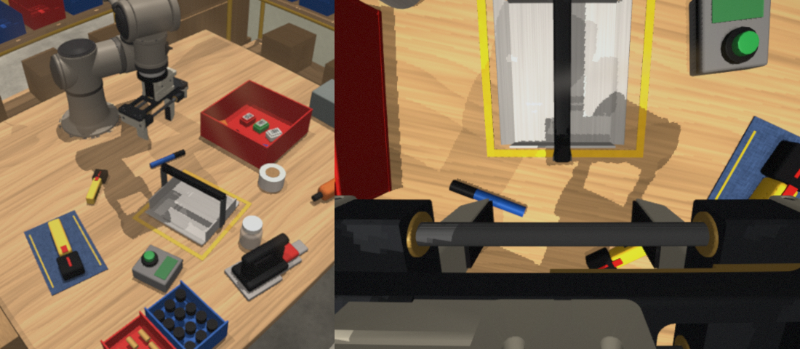

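```bash
python3 -c "
from plant import ticket
print(ticket.close_job())"
```

```text
the job is handed in; nothing more can be done
None
```

The job is handed in (no verdict was returned): all six caps were scanned in order and tipped into the scrap bin, the scanner is back on its mat, the green button was pressed fully in, and the empty tray stands square in its outline.

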